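Get the jam caddy out from behind the tall things on a breakfast buffet

ROBOT

A 6-joint arm with a two-finger parallel gripper is mounted at the origin on the work surface. World frame = base frame: x ahead of the robot, y to its left, z up, the work surface at z = 0. Lengths are in m, angles in degrees, forces in N, time in s.
With the tool pointing down it reaches from about 0.3 to 0.75 m from the base axis. Payload 8.5 kg.
Tool frame: the origin (TCP) lies at the very end of the fingers, on their centre line; the grasp point (between the pads) lies 19 mm behind it (env.hold_point_z is the distance from the TCP to the grasp point, in m); z points along the fingers, y is the line along which they close (so a half turn about z gives the same grasp; the last joint's range is limited). The gripper opens to 85 mm and grips with 20 to 120 N. Pads are 22 mm wide; open, the fingers measure 114 mm over their backs; the gripper's body (76 mm by 85 mm) begins 54 mm behind the grasp point. The pads swing forward as they close: fully open they stand 13 mm farther back than shut.
Start: joints at [59.399, 21.807, 74.336, -0, 83.858, -12.336], TCP at [0.172, 0.522, 0.231] pointing down, gripper open.
Joint ranges: [-178.18, 178.18], [-50.72, 133.34], [12.68, 142.11], [-81.47, 261.47], [9.98, 163.14], [-165.26, 165.26]. Speed limits (degrees/s): [136.94, 136.94, 180, 180, 180, 180].

INTERFACE

Orientations are given as a 3x3 rotation matrix whose columns are the frame's x, y, z axes.
In Python, from rig import env, optics gives the robot as it stands.
- The arm moves only by the shell command python3 -m jog 'ROWS' [OPENING] [FORCE]. ROWS is JSON, a list of rows, each an object with "linear": the shift along the tool's x, y, z in units of 40 mm (1.0 is 40 mm), a list of three; "roll": the turn about the tool's z in units of 5 degrees (1.0 is 5 degrees). A call has 1 to 12 rows; each row shifts and turns the commanded pose from where the row before left it, along the tool's axes as they then stand; what a row does not reach is not made up. A row lasts 1/12 s, in which the tool goes at most 41.7 mm and 7.16 degrees, less where a joint would pass 70% of its speed; a pose out of reach is approached as far as the arm can. A call is refused whole if a number of a shift passes 1 or a number of a turn 1, either way. A call with a gripper value outside its range is refused whole. OPENING is the opening, from -1 (shut) to 1 (fully open), set as the call begins (- or left out, the last holds). The fingers move at their own pace and stop on an object; FORCE is the grip in N (left out, the last holds). Time passes only in rows, so rows that do not move let the fingers close. It gives the time, the measured TCP pose, the force, the opening and the grip force at its end, in the units of the state.
- env.observe(): the state, without advancing time (a new reading comes with each control period).
- optics.get_image(name): name is "side" or "top"; returns the picture (420x560x3 uint8, red, green, blue); there is no depth.
- optics.calibration(name): a dict with "fov_y" (degrees; the focal length in pixels is half the picture's height over the tangent of half this angle, whatever the lens; pixels are square), "cx", "cy" (the principal point, pixels), "T" (4x4, takes a point from camera to world coordinates). Camera axes: x right, y down, z forward; pixel columns grow to the right and rows downward; lengths in m; the calibration is good to about 2 mm. A picture is of the moment at which its call begins. calibration takes no time and is no camera call.
- env.close_job(): hands the job in; it is judged then, once.
The state is a dict: "time_s": time; "q": joint angles; "qvel": joint speeds; "joint_efforts": joint torques, N m; "position": TCP position; "tool_rot": TCP orientation; "ft_force": force on the tool from outside, world axes, zero at the start; "wrist_torque": the same for the moment, N m; "grip_width": finger opening in m; "gripper_force": force on a finger pad.
Only numpy, scipy, OpenCV 4.12 (cv2) and the standard library are available. Lean on these libraries where they do the work, as an engineer would, in place of code of your own. Each camera call takes 0.05 s, during which the arm holds its last target. There are 200 camera calls.

TASK

The jam caddy at the back of the dark slate belongs on the crate riser, but the pepper mill, the syrup bottle and the sugar shaker stand close in front of it. First stand all three on the wooden serving board, next to the tumbler, then lift the caddy over and seat it flat on the riser's deck between the four corner posts, and only then put the mill, the bottle and the shaker back, each on the very spot on the slate where it stood at the start. Keep everything upright, and leave the tumbler on the board undisturbed.

Things in the scene. Friction and masses are not known exactly. Their poses are not given: they have to be found in the camera images.
- mill: Pepper mill of dark turned wood, round and upright, 200 mm tall without a small steel button on top, foot 56 mm across, waist 34 mm; its head, the place to grip, is a cylinder 38 mm across from 158 to 188 mm above the underside. About 0.26 kg. Origin: centre of the underside, z up.
- bottle: Syrup bottle, round and upright, 198 mm tall: amber glass body 58 mm across with a pale label band, narrowing to a long black cap 32 mm across from 156 to 198 mm above the underside (grip here). About 0.36 kg. Origin: centre of the underside, z up.
- shaker: Sugar shaker, round and upright, 190 mm tall: whitish glass body 60 mm across up to 128 mm, steel top 46 mm across from 152 to 186 mm above the underside (grip here). About 0.33 kg. Origin: centre of the underside, z up.
- caddy: Jam caddy: pale wooden tray 72 (own x) by 150 mm (own y), walls 32 mm high, three jam pots fixed in it (tops 51 mm up). End uprights, 96 mm tall, carry a dark round bar 14 mm thick along own y over the middle, centre 84 mm above the underside: grip its middle, closing along own x. 0.4 kg. Origin: centre of underside. Starts close behind the tall things, y along the slate's y.
- slate: Fixed dark slate slab, 170 (x) by 240 mm (y), top 18 mm above the table. Three flush cork-coloured discs, 66 mm across, lie along its front edge (robot side) at own x -42, y -80, 0, +80 mm; mill, bottle and shaker start on them, one each, in changing order. The caddy starts behind them at own x +35 mm. Origin: centre of the underside.
- board: Fixed pale wooden serving board, 180 mm (x) by 240 mm (y), 18 mm thick, with a short grip tab at the -y end: the side area. The tumbler stands near its corner at own x = +50, y = +80 mm; the rest is free. Origin: centre of the underside on the table; top at z = 18 mm.
- riser: Fixed crate riser: upturned slatted crate 100 (x) by 178 mm (y), flat deck 60 mm above the table. Four dark L-shaped corner posts rise 14 mm over the deck, then lips flare outward to 83 mm above the table. The caddy fits between the posts with 3 mm play on each side, its y along the riser's y, either way round. Origin: centre of the underside, under the middle of the deck.
- tumbler: Green drinking tumbler, 56 mm across, 85 mm tall, standing on the board; to be left alone. Origin: centre of the underside.
There are look-alikes about, which are no part of the job. What is shaped like the bottle but green or purple is not meant.

How it is judged (in metres and radians):
On the way, in this order (a step that is already met when the one before it is completed fails the run):
1. mill, bottle and shaker all stand upright on the board, let go, while the caddy is still in its place on the slate (x of mill in the frame of board between -0.085 and 0.085 m and y of mill in the frame of board between -0.115 and 0.115 m and z of mill in the frame of board between 0.012 and 0.026 m and angle between each of mill, bottle, shaker's own z axis and vertical below 0.15 rad and x of bottle in the frame of board between -0.085 and 0.085 m and y of bottle in the frame of board between -0.115 and 0.115 m and z of bottle in the frame of board between 0.012 and 0.026 m and x of shaker in the frame of board between -0.085 and 0.085 m and y of shaker in the frame of board between -0.115 and 0.115 m and z of shaker in the frame of board between 0.012 and 0.026 m and contact force between the fingers and mill below 0.1 N and contact force between the fingers and bottle below 0.1 N and contact force between the fingers and shaker below 0.1 N and distance of caddy from where it was at the start of the episode below 0.02 m), for 0.2 s.
2. the caddy is seated on the riser between the corner posts, let go, while mill, bottle and shaker still stand on the board (horizontal distance between caddy and riser below 0.008 m and z of caddy in the frame of riser between 0.055 and 0.065 m and angle between the y axis of caddy and the y axis of riser, either way round below 0.08 rad and angle between caddy's own z axis and vertical below 0.06 rad and x of mill in the frame of board between -0.085 and 0.085 m and y of mill in the frame of board between -0.115 and 0.115 m and z of mill in the frame of board between 0.012 and 0.026 m and angle between each of mill, bottle, shaker's own z axis and vertical below 0.15 rad and x of bottle in the frame of board between -0.085 and 0.085 m and y of bottle in the frame of board between -0.115 and 0.115 m and z of bottle in the frame of board between 0.012 and 0.026 m and x of shaker in the frame of board between -0.085 and 0.085 m and y of shaker in the frame of board between -0.115 and 0.115 m and z of shaker in the frame of board between 0.012 and 0.026 m and contact force between the fingers and mill below 0.1 N and contact force between the fingers and bottle below 0.1 N and contact force between the fingers and shaker below 0.1 N and contact force between the fingers and caddy below 0.1 N), for 0.2 s.
At the end, for the whole second after the job is handed in: The caddy sits flat on the riser deck between the posts (within 8 mm and 0.08 rad of centred); mill, bottle and shaker each stand upright within 15 mm of their starting spots; the tumbler is within 30 mm of its start; all released and at rest (horizontal distance between caddy and riser below 0.008 m and z of caddy in the frame of riser between 0.055 and 0.065 m and angle between the y axis of caddy and the y axis of riser, either way round below 0.08 rad and angle between caddy's own z axis and vertical below 0.06 rad and distance of each of mill, bottle, shaker from where it was at the start of the episode below 0.015 m and angle between each of mill, bottle, shaker's own z axis and vertical below 0.15 rad and distance of tumbler from where it was at the start of the episode below 0.03 m and linear speed of each of mill, bottle, shaker, caddy, tumbler below 0.02 m/s and contact force between the fingers and mill below 0.1 N and contact force between the fingers and bottle below 0.1 N and contact force between the fingers and shaker below 0.1 N and contact force between the fingers and caddy below 0.1 N); the robot touches nothing.
It fails at once if mill, bottle, shaker, caddy or tumbler is tipped by more than about 35 degrees (angle between any of mill, bottle, shaker, caddy, tumbler's own z axis and vertical above 0.6 rad).
It fails at once if the tumbler is pushed more than 30 mm from its place (distance of tumbler from where it was at the start of the episode above 0.03 m).
It also fails if it takes over 144 s, if anything falls off the work surface, if the arm or the gripper's body presses on something with over 40 N, if the wrist force passes 120 N, or if a joint passes its speed limit or range.

## Working session

There is one attempt and no reset: what is moved stays moved. The work goes in short steps, Python scripts to look and compute and a shell command to move; the robot and the scene stay as the last step left them, time stands still between calls to the robot, and variables do not carry over. Pictures are saved under pics/ and viewed, at most 17 in all, crops included, and the job is handed in when it is done.

```bash
mkdir -p pics; ls; python3 - <<'E'
from rig import env, optics
import cv2
for n in("side","top"):
    im=optics.get_image(n); cv2.imwrite(f"pics/{n}0.png",im[:,:,::-1])
    c=optics.calibration(n); print(n,c)
s=env.observe(); print(s["position"],s["tool_rot"],s["grip_width"],s["time_s"],env.hold_point_z)
E
```

```text
pics
side {'fov_y': 46.87586735086394, 'cx': 271.06811825296506, 'cy': 205.52419378794764, 'T': array([[ 0.59046408,  0.63072769, -0.50352234,  1.11819925],
       [ 0.80706237, -0.46267513,  0.36685428, -0.39023974],
       [-0.00158211, -0.62298821, -0.78222963,  1.0015509 ],
       [ 0.        ,  0.        ,  0.        ,  1.        ]])}
top {'fov_y': 54.57618485216086, 'cx': 281.0255704496427, 'cy': 212.46538759988164, 'T': array([[ 0.01813316, -0.98864992,  0.14913928,  0.3236238 ],
       [-0.99974863, -0.01596161,  0.01574472,  0.04347047],
       [-0.01318551, -0.1493873 , -0.98869084,  1.24331457],
       [ 0.        ,  0.        ,  0.        ,  1.        ]])}
[0.17224101 0.52205368 0.23077121] [[-9.49619672e-01  3.13403895e-01 -6.91424722e-04]
 [ 3.13404517e-01  9.49619024e-01 -1.14833150e-03]
 [ 2.96698506e-04 -1.30717381e-03 -9.99999102e-01]] 0.08551222585259406 0.1 0.0187
```

View pics/side0.png

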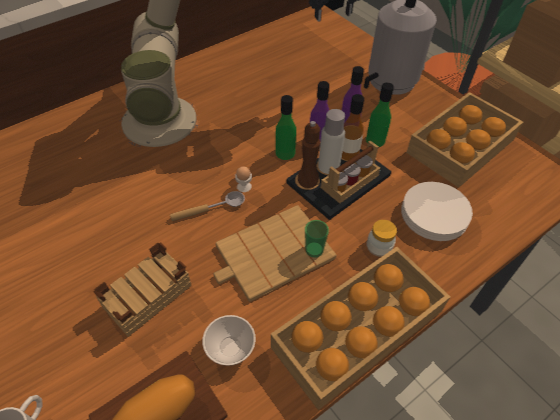

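View pics/top0.png

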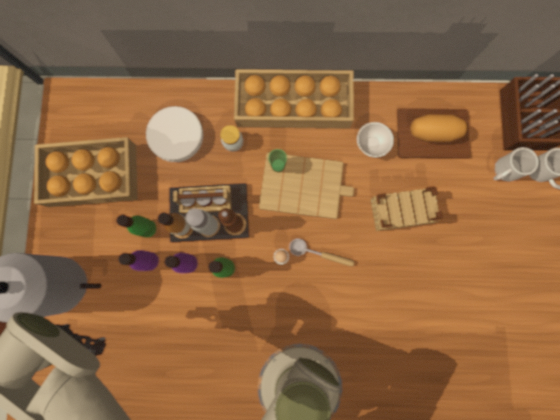

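The top view shows, from left to right: amber bottle with cap near (168,218), shaker (195,216) and mill (230,216) on the slate at (208,212), with the caddy bar at (202,190). The board is at (303,186), the tumbler at (278,160) and the riser at (406,209).

Look-alikes to avoid: green bottles at (137,225) and (222,268), and purple bottles at (140,260) and (180,262). I choose the amber one at (172,222) and will check it in a crop.

```bash
python3 - <<'E'
import cv2
t=cv2.imread("pics/top0.png"); s=cv2.imread("pics/side0.png")
def crop(im,x,y,w,h,k,n): cv2.imwrite(f"pics/{n}.png",cv2.resize(im[y:y+h,x:x+w],None,fx=k,fy=k,interpolation=cv2.INTER_CUBIC))
crop(t,110,140,160,120,5,"tc1"); crop(t,250,140,200,90,4,"tc2")
crop(s,270,70,133,150,4,"sc1"); crop(s,90,200,260,140,3,"sc2")
E
```

```text
(no output)
```

View pics/tc1.png

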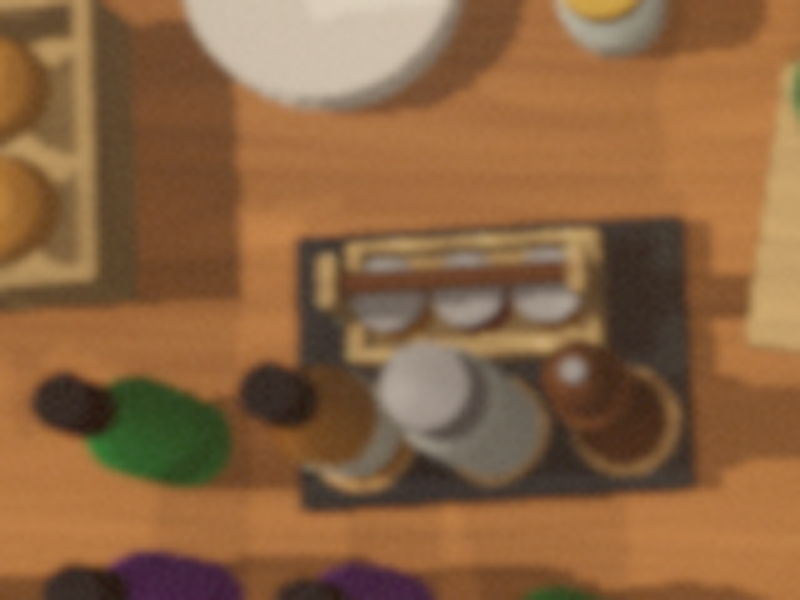

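View pics/tc2.png

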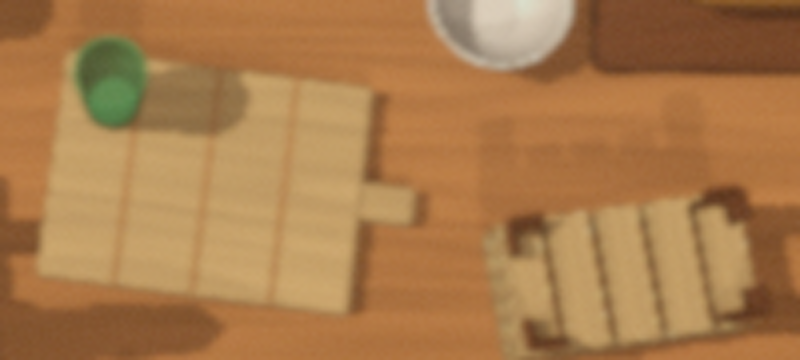

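View pics/sc1.png

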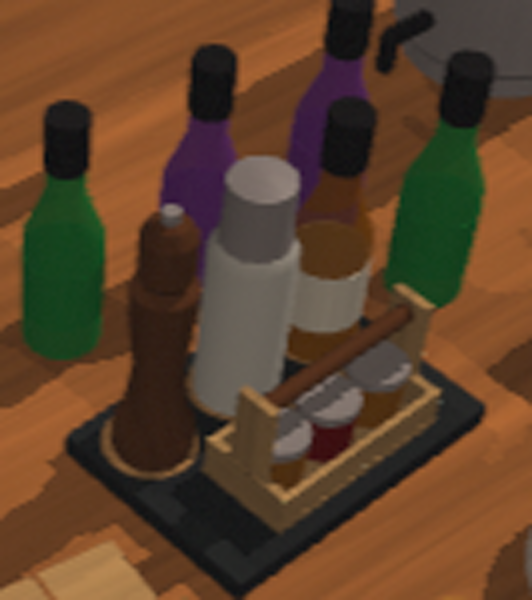

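View pics/sc2.png

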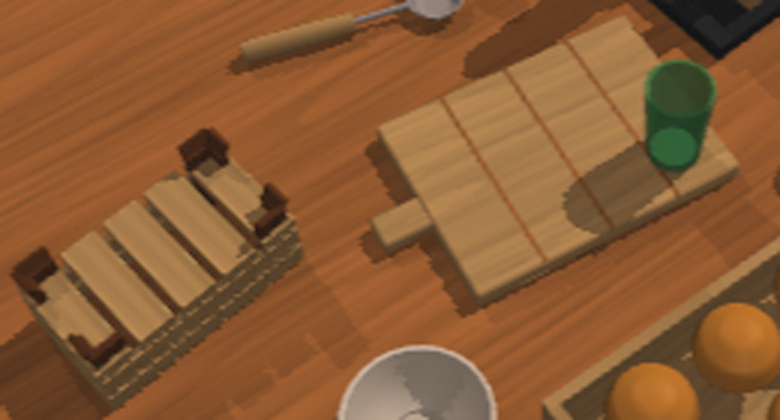

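The crops show the amber bottle with label band between the shaker and the right-hand green bottle, so the choice is confirmed. In tc1 (scale 5, offset 110,140) the tops are: bottle cap (272,390), shaker (427,385), mill button (573,368). In sc1 (scale 4, offset 270,70) they are (350,112), (262,178) and (172,213).

```bash
cat > m.py <<'E'
import numpy as np
from scipy.optimize import least_squares
from rig import optics
C={n:optics.calibration(n) for n in("side","top")}
CR={"tc1":("top",110,140,5),"tc2":("top",250,140,4),"sc1":("side",270,70,4),"sc2":("side",90,200,3)}
def px(c,u,v):
    n,x,y,k=CR[c]; return n,np.array([(u+.5)/k-.5+x,(v+.5)/k-.5+y])
def F(n): return 210/np.tan(np.radians(C[n]["fov_y"]/2))
def proj(n,P):
    T=C[n]["T"]; p=(np.asarray(P)-T[:3,3])@T[:3,:3]
    return F(n)*p[...,:2]/p[...,2:]+[C[n]["cx"],C[n]["cy"]]
def tri(*obs):
    r=least_squares(lambda P:np.concatenate([proj(n,P)-uv for n,uv in obs]),[.5,.1,.1]); return r.x,np.sqrt(np.mean(r.fun**2))
def onz(n,uv,z):
    T=C[n]["T"]; d=T[:3,:3]@[(uv[0]-C[n]["cx"])/F(n),(uv[1]-C[n]["cy"])/F(n),1]; o=T[:3,3]; return o+d*(z-o[2])/d[2]
def fit(obs,x0):  # obs: (n,uv,own point) ; pose x,y,yaw,dz
    def f(p):
        c,s=np.cos(p[2]),np.sin(p[2]); R=np.array([[c,-s,0],[s,c,0],[0,0,1]])
        return np.concatenate([proj(n,R@q+[p[0],p[1],p[3]])-uv for n,uv,q in obs])
    r=least_squares(f,x0); return np.round(r.x,4),np.sqrt(np.mean(r.fun**2))
E
python3 - <<'E'
from m import *
np.set_printoptions(precision=4,suppress=True)
for k,a,b in [("bottle",(272,390),(350,112)),("shaker",(427,385),(262,178)),("millbtn",(573,366),(172,211)),("barL",(345,281),(408,315)),("barR",(567,273),(275,400))]:
    print(k,*tri(px("tc1",*a),px("sc1",*b)))
def P(c,u,v,q): return (*px(c,u,v),np.array(q))
h=[.085,.12]
sl=[P("tc1",300,240,(.085,.12,.018)),P("tc1",683,220,(.085,-.12,.018)),P("tc1",692,481,(-.085,-.12,.018)),P("tc1",303,504,(-.085,.12,.018)),
P("sc1",70,440,(-.085,-.12,.018)),P("sc1",240,580,(.085,-.12,.018)),P("sc1",483,408,(.085,.12,.018))]
r,e=fit(sl,[.5,.2,0,0]);print("slate",r,e)
c,s=np.cos(r[2]),np.sin(r[2])
for n,q in(("discL",(-.042,.08)),("disc0",(-.042,0)),("discR",(-.042,-.08)),("caddy",(.035,0))): print(n,r[0]+c*q[0]-s*q[1],r[1]+s*q[0]+c*q[1])
bd=[P("tc2",75,52,(.09,.12,.018)),P("tc2",372,90,(.09,-.12,.018)),P("tc2",350,310,(-.09,-.12,.018)),P("tc2",38,273,(-.09,.12,.018)),
P("sc2",628,16,(-.09,.12,.018)),P("sc2",380,133,(-.09,-.12,.018)),P("sc2",480,290,(.09,-.12,.018)),P("sc2",737,160,(.09,.12,.018))]
print("board",*fit(bd,[.5,0,0,0]))
a,b=.046,.085
rs=[P("tc2",525,232,(a,b,.079)),P("tc2",722,203,(a,-b,.079)),P("tc2",757,303,(-a,-b,.079)),P("tc2",543,334,(-a,b,.079)),
P("sc2",205,148,(-a,b,.079)),P("sc2",270,208,(a,b,.079)),P("sc2",37,272,(-a,-b,.079)),P("sc2",97,345,(a,-b,.079))]
print("riser",*fit(rs,[.5,-.25,0,0]))
for i in range(4): 
  j=[4,5,7,6]; 
for i,j in((0,5),(1,7),(2,6),(3,4)): print(tri(rs[i][:2],rs[j][:2]))
print("tumbler", onz(*px("tc2",112,102),.025), tri(px("tc2",110,70),px("sc2",680,88)))
E
```

```text
bottle [0.4603 0.3586 0.2159] 0.09168092072340635
shaker [0.4658 0.282  0.2048] 0.030388440178974515
millbtn [0.4736 0.2029 0.2253] 0.223728956273123
barL [0.5399 0.3566 0.1015] 0.20995015207926698
barR [0.5474 0.2313 0.1058] 0.9145220625867468
slate [ 0.5073  0.2857  0.074  -0.0033] 1.0603407839121484
discL 0.4595003450405915 0.3623758957284589
disc0 0.4654149435330697 0.28259483579144895
discR 0.47132954202554794 0.202813775854439
caddy 0.5422042137224419 0.2882876368404592
board [ 0.5961  0.0027 -0.111  -0.0032] 1.3842481442934176
riser [ 0.5209 -0.3062  0.1708 -0.0063] 3.50152149289953
(array([ 0.5482, -0.2261,  0.0774]), np.float64(0.2451500535900095))
(array([ 0.5714, -0.3747,  0.0718]), np.float64(0.6069118098169868))
(array([ 0.4989, -0.3875,  0.0826]), np.float64(0.7509580756123065))
(array([ 0.4732, -0.239 ,  0.0773]), np.float64(0.08343251527097162))
tumbler [0.6547 0.076  0.025 ] (array([0.6566, 0.0747, 0.1031]), np.float64(0.2870876298139469))
```

Heights come out right to within about 5 mm, but lengths look about 2 % short. I'll test for lens distortion, using the known sizes and the gripper.

```bash
cat >> m.py <<'E'
K={"side":0.,"top":0.}
def proj(n,P):
    T=C[n]["T"]; p=(np.asarray(P)-T[:3,3])@T[:3,:3]
    q=p[...,:2]/p[...,2:]; r2=(q**2).sum(-1,keepdims=True)
    return F(n)*q*(1+K[n]*r2)+[C[n]["cx"],C[n]["cy"]]
def P(c,u,v,q): return (*px(c,u,v),np.array(q))
def und(n,uv):
    f=F(n); q0=(np.array(uv)-[C[n]["cx"],C[n]["cy"]])/f; q=q0
    for _ in range(20): q=q0/(1+K[n]*(q@q))
    return q*f+[C[n]["cx"],C[n]["cy"]]
_onz=onz
def onz(n,uv,z): return _onz(n,und(n,uv),z)
def pose(p,q):
    c,s=np.cos(p[2]),np.sin(p[2]); q=np.asarray(q); return np.array([p[0]+c*q[0]-s*q[1],p[1]+s*q[0]+c*q[1],q[2]])
sl=[P("tc1",300,240,(.085,.12,.018)),P("tc1",683,220,(.085,-.12,.018)),P("tc1",692,481,(-.085,-.12,.018)),P("tc1",303,504,(-.085,.12,.018)),
P("sc1",70,440,(-.085,-.12,.018)),P("sc1",240,580,(.085,-.12,.018)),P("sc1",483,408,(.085,.12,.018)),
P("tc1",272,390,(-.042,.08,.216)),P("sc1",350,112,(-.042,.08,.216)),P("tc1",427,385,(-.042,0,.207)),P("sc1",262,178,(-.042,0,.207)),
P("tc1",573,366,(-.042,-.08,.223)),P("sc1",172,211,(-.042,-.08,.223))]
bd=[P("tc2",75,52,(.09,.12,.018)),P("tc2",372,90,(.09,-.12,.018)),P("tc2",350,310,(-.09,-.12,.018)),P("tc2",38,273,(-.09,.12,.018)),
P("sc2",628,16,(-.09,.12,.018)),P("sc2",380,133,(-.09,-.12,.018)),P("sc2",480,290,(.09,-.12,.018)),P("sc2",737,160,(.09,.12,.018))]
rs=[P("tc2",525,232,(1,1,.079)),P("tc2",722,203,(1,-1,.079)),P("tc2",757,303,(-1,-1,.079)),P("tc2",543,334,(-1,1,.079)),
P("sc2",205,148,(-1,1,.079)),P("sc2",270,208,(1,1,.079)),P("sc2",37,272,(-1,-1,.079)),P("sc2",97,345,(1,-1,.079))]
E
cat > fk.py <<'E'
import m; from m import *
np.set_printoptions(precision=4,suppress=True)
def f(p,kk=True):
    if kk: m.K["side"],m.K["top"]=p[9],p[10]
    o=[]
    for i,S in enumerate((sl,bd,rs)):
        for n,uv,q in S:
            if i==2: q=q*[p[11],p[12],1]
            o.append(proj(n,pose(p[3*i:3*i+3],q))-uv)
    return np.concatenate(o)
x0=[.507,.286,.07,.596,.003,-.11,.52,-.306,.17,0,0,.045,.084]
for kk in(False,True):
    m.K.update(side=0,top=0)
    r=least_squares(lambda p:f(p,kk),x0); e=r.fun.reshape(-1,2)
    print(r.x,"rms",[np.sqrt((e[a:b]**2).mean()) for a,b in((0,13),(13,21),(21,29))])
    print(e[:21].T)
for q in((-.042,.08,0),(-.042,0,0),(-.042,-.08,0),(.035,0,0)): print(pose(r.x[:3],q))
E
python3 fk.py
```

```text
[  0.5081   0.2845   0.0768   0.5967   0.0021  -0.1108   0.5234  -0.3067
   0.1662 -13.3427   2.8023   0.0383   0.0752] rms [np.float64(0.9079512411491358), np.float64(1.4247525089004418), np.float64(0.7147121145439481)]
[[-0.7866  0.2287  1.0124 -0.4125 -1.5431  0.2785  1.5025 -0.8536  0.7783
   0.1244  0.0203  0.9533 -0.5532 -1.7875  0.7094 -0.0934 -0.4302 -1.2096
  -1.7932 -0.3798  1.9544]
 [-1.0192 -1.7077  1.0094  1.1495 -1.1678  1.6223 -0.6349  0.1446 -0.4863
  -0.2373 -0.4961  0.7928  0.6355 -0.9831 -1.1522  0.9648  0.3311 -1.6172
  -2.5643  2.5408  0.981 ]]
[ 0.5078  0.2876  0.0743  0.5975  0.0015 -0.1107  0.5237 -0.3162  0.1634
 -0.2449 -0.2152  0.0393  0.0808] rms [np.float64(0.7189442609574666), np.float64(1.214209296916623), np.float64(0.7401634527081102)]
[[ 0.256  -0.6029 -0.0088  0.4528 -0.7283  0.7629  0.2391  0.091  -0.0889
  -0.2588  0.0623 -0.0657 -0.0215 -1.5148  0.3708 -0.1163 -0.2015 -1.2339
  -1.5686 -0.183   1.5127]
 [-0.5937 -1.4565  1.1338  0.6189 -1.806   0.9146 -0.5023  0.0583  1.2336
  -0.1875  0.1652  0.9567  0.7401 -0.9139 -0.9663  0.6764  0.0826 -1.3135
  -2.3827  2.0467  0.9862]]
[0.46   0.3643 0.    ]
[0.4659 0.2845 0.    ]
[0.4719 0.2047 0.    ]
[0.5427 0.2902 0.    ]
```

```bash
python3 - <<'E'
import cv2,numpy as np
im=cv2.imread("pics/top0.png").astype(float)
s=im[:,:,2]-im[:,:,0]
s=cv2.GaussianBlur(s,(5,3),0)
for u in (50,70,100,140,170,200,225,370,390,420,450,480,495):
    c=s[60:100,u]; g=np.diff(c); i=g.argmax(); print(u,60+i+.5,round(g[i],1),end=" | ")
s=cv2.imread("pics/side0.png"); cv2.imwrite("pics/sr.png",cv2.resize(s[150:420,330:560],None,fx=2.6,fy=2.2))
E
```

```text
50 77.5 20.3 | 70 77.5 26.7 | 100 77.5 27.7 | 140 78.5 22.8 | 170 78.5 24.8 | 200 78.5 27.3 | 225 79.5 23.3 | 370 80.5 21.1 | 390 80.5 22.5 | 420 81.5 22.8 | 450 81.5 24.7 | 480 82.5 23.3 | 495 82.5 24.1 |
```

The table edge is straight from (50,77.5) to (495,82.5), so there is no lens distortion and K=0 stays. The known sizes and the gripper itself will settle the remaining scale error. Next I raise the tool and turn it so that tool x = world y and tool y = world x.

```bash
python3 -m jog '[{"linear":[0,0,-1],"roll":1},{"linear":[0,0,-1],"roll":1},{"linear":[0,0,-1],"roll":1},{"linear":[0,0,-1],"roll":1},{"linear":[0,0,0],"roll":1},{"linear":[0,0,0],"roll":1},{"linear":[0,0,0],"roll":1},{"linear":[0,0,0],"roll":1},{"linear":[0,0,0],"roll":1},{"linear":[0,0,0],"roll":1},{"linear":[0,0,0],"roll":1},{"linear":[0,0,0],"roll":1}]' 1 40
python3 -m jog '[{"linear":[0,0,0],"roll":1},{"linear":[0,0,0],"roll":1},{"linear":[0,0,0],"roll":0.34},{"linear":[0,0,0],"roll":0}]'
python3 - <<'E'
import m; from m import *
np.set_printoptions(precision=4,suppress=True)
S={"side":1.,"top":1.}
F0=m.F; m.F=lambda n:F0(n)*S[n]
def f(p):
    S["side"],S["top"]=p[9],p[10]; o=[]
    for i,L in enumerate((sl,bd,rs)):
        for n,uv,q in L:
            if i==2: q=q*[p[11],p[12],1]
            o.append(m.proj(n,pose(p[3*i:3*i+3],q))-uv)
    return np.concatenate(o)
r=least_squares(f,[.507,.286,.07,.596,.003,-.11,.52,-.306,.17,1,1,.045,.084]); print(r.x,np.sqrt((r.fun**2).mean()))
S.update(side=1,top=1)
for c in((65,402),(85,590),(310,592)): print("cap",onz(*px("tc1",*c),.19))
E
```

```text
time_s: 1.1
position: [0.1723, 0.5222, 0.3909]
tool_rot: [[-0.199, 0.98, -0.001], [0.98, 0.199, -0.001], [-0.001, -0.001, -1.0]]
ft_force: [-0.4, 0.9, -0.6]
grip_width: 0.0854
gripper_force: 0.0
time_s: 1.43
position: [0.1724, 0.5222, 0.3909]
tool_rot: [[0.001, 1.0, -0.0], [1.0, -0.001, -0.001], [-0.001, -0.0, -1.0]]
ft_force: [0.2, 0.3, 0.6]
grip_width: 0.0853
gripper_force: 0.0
[ 0.5076  0.2898  0.0747  0.5991  0.0005 -0.1116  0.5236 -0.3143  0.1668
  0.977   0.9779  0.0391  0.0767] 0.7691322195733511
cap [0.4558 0.4755 0.19  ]
cap [0.358  0.4576 0.19  ]
cap [0.359  0.3407 0.19  ]
```

```bash
python3 -m jog '[{"linear":[0,0.6,0]},{"linear":[0,0.6,0]},{"linear":[0,0.6,0]},{"linear":[-0.45,0.6,0]},{"linear":[-0.45,0.6,0]},{"linear":[-0.45,0.6,0]},{"linear":[-0.45,0.6,0]},{"linear":[-0.45,0.6,0]},{"linear":[-0.45,0.6,0]},{"linear":[-0.45,0.6,0]},{"linear":[-0.45,0.6,0]},{"linear":[-0.4,0.6,0]}]'
python3 -m jog '[{"linear":[0,0,0.5]},{"linear":[0,0,0.5]},{"linear":[0,0,0.5]},{"linear":[0,0,0.5]},{"linear":[0,0,0]},{"linear":[0,0,0]}]'
python3 - <<'E'
from m import *
import cv2
t=optics.get_image("top")[:,:,::-1]; s=optics.get_image("side")[:,:,::-1]
P0=np.array([.4603,.3625,.310]); print(proj("top",P0),proj("side",P0))
def c(im,x,y): return cv2.resize(im[y:y+150,x:x+100],None,fx=4,fy=4,interpolation=cv2.INTER_CUBIC)
cv2.imwrite("pics/g1.png",np.hstack([c(t,90,150),c(s,300,40)]))
E
```

```text
[150.43890123 212.12544667] [363.92559839  65.31126241]invalid input
invalid input
```

View pics/g1.png

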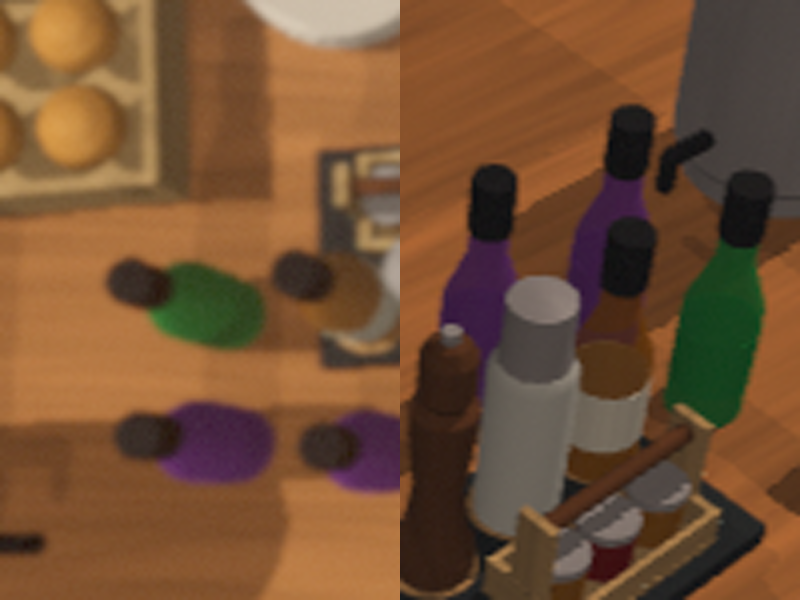

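The moves were refused because the rows lacked "roll", so the arm is not in these crops. I'll resend with it.

```bash
python3 -m jog '[{"linear":[0,0.6,0],"roll":0},{"linear":[0,0.6,0],"roll":0},{"linear":[0,0.6,0],"roll":0},{"linear":[-0.45,0.6,0],"roll":0},{"linear":[-0.45,0.6,0],"roll":0},{"linear":[-0.45,0.6,0],"roll":0},{"linear":[-0.45,0.6,0],"roll":0},{"linear":[-0.45,0.6,0],"roll":0},{"linear":[-0.45,0.6,0],"roll":0},{"linear":[-0.45,0.6,0],"roll":0},{"linear":[-0.45,0.6,0],"roll":0},{"linear":[-0.4,0.6,0],"roll":0}]'
python3 -m jog '[{"linear":[0,0,0.5],"roll":0},{"linear":[0,0,0.5],"roll":0},{"linear":[0,0,0.5],"roll":0},{"linear":[0,0,0.5],"roll":0},{"linear":[0,0,0],"roll":0},{"linear":[0,0,0],"roll":0}]'
python3 - <<'E'
from m import *
import cv2
from rig import env
t=optics.get_image("top")[:,:,::-1]; s=optics.get_image("side")[:,:,::-1]
P0=np.array(env.observe()["position"]); print(P0,proj("top",P0),proj("side",P0))
def c(im,x,y): return cv2.resize(im[y:y+150,x:x+100],None,fx=4,fy=4,interpolation=cv2.INTER_CUBIC)
cv2.imwrite("pics/g2.png",np.hstack([c(t,100,150),c(s,310,20)]))
E
```

```text
time_s: 2.53
position: [0.4615, 0.3612, 0.3914]
tool_rot: [[-0.002, 1.0, -0.0], [1.0, 0.002, -0.0], [-0.0, -0.0, -1.0]]
ft_force: [0.2, 0.1, 0.5]
grip_width: 0.0849
gripper_force: 0.0
time_s: 3.03
position: [0.4603, 0.3624, 0.3111]
tool_rot: [[-0.001, 1.0, -0.002], [1.0, 0.001, -0.001], [-0.001, -0.002, -1.0]]
ft_force: [0.6, -0.1, 0.9]
grip_width: 0.0857
gripper_force: 0.0
[0.46081112 0.36266212 0.312846  ] [149.9791736  211.72271298] [364.30300668  64.36974516]
```

View pics/g2.png

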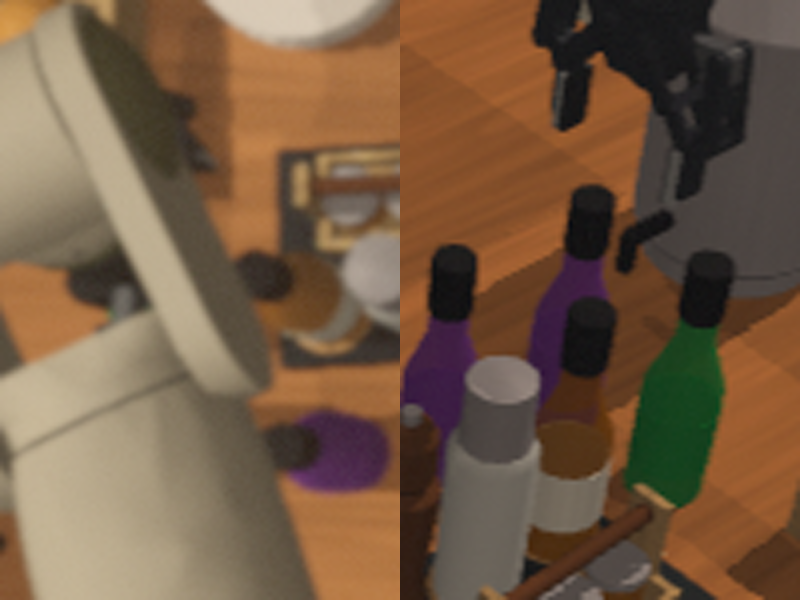

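The side crop shows the finger tips about (352,52) and (382,69), midpoint (367,60). The calibration puts the tool at (364,60), so it holds to a few mm. Closing along x leaves the y error harmless, so I take the mill first and descend over it.

```bash
python3 -m jog '[{"linear":[-0.5,0,0],"roll":0},{"linear":[-0.5,0.1,0],"roll":0},{"linear":[-0.5,0.1,0],"roll":0},{"linear":[-0.5,0.1,0],"roll":0},{"linear":[-0.5,0,0],"roll":0},{"linear":[-0.5,0,0],"roll":0},{"linear":[-0.5,0,0],"roll":0},{"linear":[-0.47,0,0],"roll":0},{"linear":[0,0,0],"roll":0},{"linear":[0,0,0],"roll":0}]'
python3 -m jog '[{"linear":[0,0,0.4],"roll":0},{"linear":[0,0,0.4],"roll":0},{"linear":[0,0,0.4],"roll":0},{"linear":[0,0,0.4],"roll":0},{"linear":[0,0,0.4],"roll":0},{"linear":[0,0,0.4],"roll":0},{"linear":[0,0,0.4],"roll":0},{"linear":[0,0,0.4],"roll":0},{"linear":[0,0,0.4],"roll":0},{"linear":[0,0,0],"roll":0},{"linear":[0,0,0],"roll":0},{"linear":[0,0,0],"roll":0}]'
python3 - <<'E'
from m import *
import cv2
s=optics.get_image("side")[:,:,::-1]
cv2.imwrite("pics/g3.png",cv2.resize(s[60:220,270:400],None,fx=3.7,fy=3.7,interpolation=cv2.INTER_CUBIC))
E
```

```text
time_s: 3.97
position: [0.473, 0.2034, 0.3127]
tool_rot: [[0.001, 1.0, 0.002], [1.0, -0.001, 0.001], [0.001, 0.002, -1.0]]
ft_force: [-0.3, 0.6, 0.2]
grip_width: 0.0857
gripper_force: 0.0
time_s: 4.97
position: [0.4732, 0.2043, 0.1685]
tool_rot: [[-0.001, 1.0, 0.002], [1.0, 0.001, 0.0], [0.0, 0.002, -1.0]]
ft_force: [-0.0, 0.3, 0.2]
grip_width: 0.0854
gripper_force: 0.0
```

View pics/g3.png

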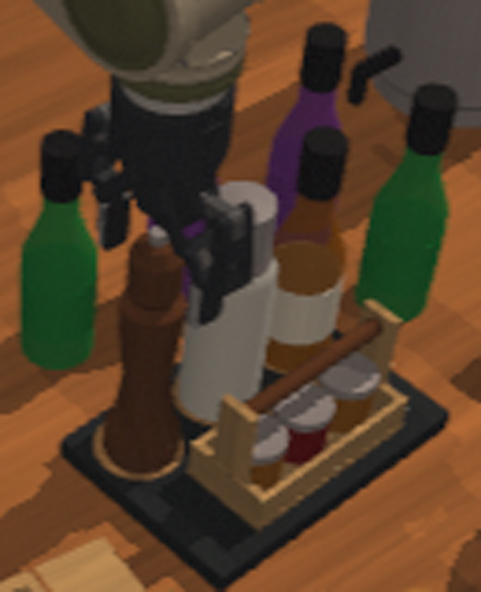

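The fingers straddle the mill head, with tips at (115,245) and (208,318) and the head between them at (155,275). I close and lift.

```bash
python3 -m jog '[{"linear":[0,0,0],"roll":0},{"linear":[0,0,0],"roll":0},{"linear":[0,0,0],"roll":0},{"linear":[0,0,0],"roll":0},{"linear":[0,0,0],"roll":0},{"linear":[0,0,0],"roll":0},{"linear":[0,0,0],"roll":0},{"linear":[0,0,0],"roll":0},{"linear":[0,0,0],"roll":0},{"linear":[0,0,0],"roll":0}]' -1 40
python3 -m jog '[{"linear":[0,0,-0.1],"roll":0},{"linear":[0,0,-0.2],"roll":0},{"linear":[0,0,-0.3],"roll":0},{"linear":[0,0,-0.4],"roll":0},{"linear":[0,0,-0.4],"roll":0},{"linear":[0,0,-0.4],"roll":0},{"linear":[0,0,-0.3],"roll":0},{"linear":[0,0,-0.3],"roll":0},{"linear":[0,0,-0.2],"roll":0},{"linear":[0,0,0],"roll":0}]'
```

```text
time_s: 5.85
position: [0.4727, 0.2037, 0.1678]
tool_rot: [[-0.001, 1.0, 0.001], [1.0, 0.001, 0.0], [0.0, 0.001, -1.0]]
ft_force: [-0.5, -0.4, 6.0]
grip_width: 0.0368
gripper_force: 40.1
time_s: 6.68
position: [0.473, 0.2037, 0.273]
tool_rot: [[-0.001, 1.0, 0.003], [1.0, 0.001, 0.0], [0.0, 0.003, -1.0]]
ft_force: [-0.0, -0.1, -2.7]
grip_width: 0.0372
gripper_force: 40.5
```

```bash
python3 -m jog '[{"linear":[-0.3,0.1,0],"roll":0},{"linear":[-0.5,0.2,0],"roll":0},{"linear":[-0.7,0.2,0],"roll":0},{"linear":[-0.7,0.2,0],"roll":0},{"linear":[-0.7,0.2,0],"roll":0},{"linear":[-0.7,0.2,0],"roll":0},{"linear":[-0.7,0.2,0],"roll":0},{"linear":[-0.7,0.2,0],"roll":0},{"linear":[-0.7,0.2,0],"roll":0},{"linear":[-0.6,0.2,0],"roll":0},{"linear":[-0.4,0.1,0],"roll":0},{"linear":[-0.24,0.1,0],"roll":0}]'
python3 -m jog '[{"linear":[0,0,0],"roll":0},{"linear":[0,0,0.3],"roll":0},{"linear":[0,0,0.4],"roll":0},{"linear":[0,0,0.4],"roll":0},{"linear":[0,0,0.4],"roll":0},{"linear":[0,0,0.4],"roll":0},{"linear":[0,0,0.3],"roll":0},{"linear":[0,0,0.2],"roll":0},{"linear":[0,0,0.1],"roll":0},{"linear":[0,0,0],"roll":0},{"linear":[0,0,0],"roll":0}]'
```

```text
time_s: 7.68
position: [0.5566, -0.0765, 0.27]
tool_rot: [[0.002, 1.0, -0.002], [1.0, -0.002, 0.0], [0.0, -0.002, -1.0]]
ft_force: [0.0, 0.1, -2.3]
grip_width: 0.0372
gripper_force: 40.5
time_s: 8.6
position: [0.5569, -0.0737, 0.1718]
tool_rot: [[-0.001, 1.0, 0.001], [1.0, 0.001, -0.0], [-0.0, 0.001, -1.0]]
ft_force: [-0.5, 0.7, -2.5]
grip_width: 0.0372
gripper_force: 40.5
```

```bash
python3 -m jog '[{"linear":[0,0,0.05],"roll":0},{"linear":[0,0,0.03],"roll":0},{"linear":[0,0,0.02],"roll":0},{"linear":[0,0,0],"roll":0},{"linear":[0,0,0],"roll":0}]'
```

```text
time_s: 9.02
position: [0.5569, -0.074, 0.1678]
tool_rot: [[-0.001, 1.0, 0.001], [1.0, 0.001, -0.0], [-0.0, 0.001, -1.0]]
ft_force: [-1.0, 0.8, 1.4]
grip_width: 0.0369
gripper_force: 40.8
```

Contact, so I release, rise, and go over the shaker.

```bash
python3 -m jog '[{"linear":[0,0,0],"roll":0},{"linear":[0,0,0],"roll":0},{"linear":[0,0,0],"roll":0},{"linear":[0,0,0],"roll":0},{"linear":[0,0,0],"roll":0},{"linear":[0,0,0],"roll":0},{"linear":[0,0,-0.3],"roll":0},{"linear":[0,0,-0.6],"roll":0},{"linear":[0,0,-0.8],"roll":0},{"linear":[0,0,-0.8],"roll":0},{"linear":[0,0,-0.7],"roll":0},{"linear":[0,0,0],"roll":0}]' 1
python3 -m jog '[{"linear":[0.6,-0.1,0],"roll":0},{"linear":[0.8,-0.2,0],"roll":0},{"linear":[0.8,-0.2,0],"roll":0},{"linear":[0.8,-0.2,0],"roll":0},{"linear":[0.8,-0.2,0],"roll":0},{"linear":[0.8,-0.2,0],"roll":0},{"linear":[0.8,-0.2,0],"roll":0},{"linear":[0.8,-0.2,0],"roll":0},{"linear":[0.8,-0.2,0],"roll":0},{"linear":[0.8,-0.2,0],"roll":0},{"linear":[0.7,-0.2,0],"roll":0},{"linear":[0.44,-0.19,0],"roll":0}]'
python3 -m jog '[{"linear":[0,0,0],"roll":0},{"linear":[0,0,0],"roll":0}]'
```

```text
time_s: 10.02
position: [0.5581, -0.0743, 0.3012]
tool_rot: [[-0.001, 1.0, 0.01], [1.0, 0.001, -0.003], [-0.003, 0.01, -1.0]]
ft_force: [0.8, 0.3, 1.5]
grip_width: 0.0857
gripper_force: 0.0
time_s: 11.02
position: [0.464, 0.286, 0.2948]
tool_rot: [[-0.002, 1.0, -0.001], [1.0, 0.002, 0.0], [0.0, -0.001, -1.0]]
ft_force: [0.2, 1.1, -0.3]
grip_width: 0.0853
gripper_force: 0.0
time_s: 11.18
position: [0.4645, 0.2842, 0.2949]
tool_rot: [[-0.002, 1.0, -0.0], [1.0, 0.002, -0.0], [-0.0, -0.0, -1.0]]
ft_force: [0.4, -1.1, 0.7]
grip_width: 0.0854
gripper_force: 0.0
```

```bash
python3 -m jog '[{"linear":[0,0.03,0.4],"roll":0},{"linear":[0,0,0.5],"roll":0},{"linear":[0,0,0.5],"roll":0},{"linear":[0,0,0.5],"roll":0},{"linear":[0,0,0.5],"roll":0},{"linear":[0,0,0.4],"roll":0},{"linear":[0,0,0.3],"roll":0},{"linear":[0,0,0.17],"roll":0},{"linear":[0,0,0],"roll":0},{"linear":[0,0,0],"roll":0}]'
python3 -m jog '[{"linear":[0,0,0],"roll":0},{"linear":[0,0,0],"roll":0},{"linear":[0,0,0],"roll":0},{"linear":[0,0,0],"roll":0},{"linear":[0,0,0],"roll":0},{"linear":[0,0,0],"roll":0},{"linear":[0,0,0],"roll":0},{"linear":[0,0,0],"roll":0},{"linear":[0,0,0],"roll":0}]' -1 40
python3 -m jog '[{"linear":[0,0,-0.1],"roll":0},{"linear":[0,0,-0.2],"roll":0},{"linear":[0,0,-0.3],"roll":0},{"linear":[0,0,-0.4],"roll":0},{"linear":[0,0,-0.4],"roll":0},{"linear":[0,0,-0.4],"roll":0},{"linear":[0,0,-0.3],"roll":0},{"linear":[0,0,-0.3],"roll":0},{"linear":[0,0,-0.2],"roll":0},{"linear":[0,0,0],"roll":0}]'
```

```text
time_s: 12.02
position: [0.4665, 0.2831, 0.1648]
tool_rot: [[0.0, 1.0, 0.0], [1.0, -0.0, -0.0], [-0.0, 0.0, -1.0]]
ft_force: [0.1, 0.6, -0.1]
grip_width: 0.0858
gripper_force: 0.0
time_s: 12.77
position: [0.4662, 0.2838, 0.1652]
tool_rot: [[-0.001, 1.0, 0.001], [1.0, 0.001, 0.0], [0.0, 0.001, -1.0]]
ft_force: [-1.4, 0.1, 5.1]
grip_width: 0.0446
gripper_force: 41.7
time_s: 13.6
position: [0.4665, 0.2838, 0.2702]
tool_rot: [[-0.001, 1.0, 0.003], [1.0, 0.001, 0.001], [0.001, 0.003, -1.0]]
ft_force: [-0.1, 0.4, -3.9]
grip_width: 0.0448
gripper_force: 42.0
```

```bash
python3 -m jog '[{"linear":[-0.3,0.11,0],"roll":0},{"linear":[-0.5,0.2,0],"roll":0},{"linear":[-0.7,0.2,0],"roll":0},{"linear":[-0.7,0.3,0],"roll":0},{"linear":[-0.7,0.3,0],"roll":0},{"linear":[-0.7,0.3,0],"roll":0},{"linear":[-0.7,0.3,0],"roll":0},{"linear":[-0.7,0.2,0],"roll":0},{"linear":[-0.7,0.2,0],"roll":0},{"linear":[-0.7,0.2,0],"roll":0},{"linear":[-0.4,0.1,0],"roll":0},{"linear":[-0.3,0.1,0],"roll":0}]'
python3 -m jog '[{"linear":[0,0,0],"roll":0},{"linear":[0,0,0.3],"roll":0},{"linear":[0,0,0.4],"roll":0},{"linear":[0,0,0.4],"roll":0},{"linear":[0,0,0.4],"roll":0},{"linear":[0,0,0.4],"roll":0},{"linear":[0,0,0.3],"roll":0},{"linear":[0,0,0.2],"roll":0},{"linear":[0,0,0.1],"roll":0},{"linear":[0,0,0],"roll":0},{"linear":[0,0,0],"roll":0}]'
python3 -m jog '[{"linear":[0,0,0.05],"roll":0},{"linear":[0,0,0.03],"roll":0},{"linear":[0,0,0.02],"roll":0},{"linear":[0,0,0],"roll":0},{"linear":[0,0,0],"roll":0}]'
```

```text
time_s: 14.6
position: [0.5666, -0.0028, 0.2674]
tool_rot: [[0.002, 1.0, -0.002], [1.0, -0.002, 0.0], [0.0, -0.002, -1.0]]
ft_force: [-0.7, -0.1, -2.8]
grip_width: 0.0447
gripper_force: 41.9
time_s: 15.52
position: [0.5669, -0.0001, 0.169]
tool_rot: [[-0.001, 1.0, 0.001], [1.0, 0.001, -0.0], [-0.0, 0.001, -1.0]]
ft_force: [-0.2, -0.3, -2.7]
grip_width: 0.0446
gripper_force: 41.9
time_s: 15.93
position: [0.5669, -0.0003, 0.1652]
tool_rot: [[-0.001, 1.0, 0.001], [1.0, 0.001, -0.0], [-0.0, 0.001, -1.0]]
ft_force: [-1.6, 0.7, 2.8]
grip_width: 0.0446
gripper_force: 42.8
```

```bash
python3 -m jog '[{"linear":[0,0,0],"roll":0},{"linear":[0,0,0],"roll":0},{"linear":[0,0,0],"roll":0},{"linear":[0,0,0],"roll":0},{"linear":[0,0,0],"roll":0},{"linear":[0,0,0],"roll":0},{"linear":[0,0,-0.3],"roll":0},{"linear":[0,0,-0.6],"roll":0},{"linear":[0,0,-0.8],"roll":0},{"linear":[0,0,-0.8],"roll":0},{"linear":[0,0,-0.7],"roll":0},{"linear":[0,0,0],"roll":0}]' 1
python3 -m jog '[{"linear":[0.65,-0.17,0],"roll":0},{"linear":[0.8,-0.2,0],"roll":0},{"linear":[0.8,-0.2,0],"roll":0},{"linear":[0.8,-0.3,0],"roll":0},{"linear":[0.8,-0.3,0],"roll":0},{"linear":[0.8,-0.3,0],"roll":0},{"linear":[0.8,-0.2,0],"roll":0},{"linear":[0.8,-0.2,0],"roll":0},{"linear":[0.8,-0.2,0],"roll":0},{"linear":[0.8,-0.2,0],"roll":0},{"linear":[0.7,-0.2,0],"roll":0},{"linear":[0.54,-0.2,0],"roll":0}]'
python3 -m jog '[{"linear":[0,0,0],"roll":0},{"linear":[0,0,0],"roll":0},{"linear":[0,0,0],"roll":0}]'
```

```text
time_s: 16.93
position: [0.5681, -0.0005, 0.2984]
tool_rot: [[-0.001, 1.0, 0.01], [1.0, 0.001, -0.002], [-0.002, 0.01, -1.0]]
ft_force: [1.6, 0.6, 0.8]
grip_width: 0.0855
gripper_force: 0.0
time_s: 17.93
position: [0.4588, 0.3653, 0.2919]
tool_rot: [[-0.002, 1.0, -0.001], [1.0, 0.002, -0.0], [-0.0, -0.001, -1.0]]
ft_force: [0.3, 0.4, -0.1]
grip_width: 0.0855
gripper_force: 0.0
time_s: 18.18
position: [0.4598, 0.3627, 0.2922]
tool_rot: [[-0.0, 1.0, -0.0], [1.0, 0.0, -0.0], [-0.0, -0.0, -1.0]]
ft_force: [0.1, 0.3, -0.2]
grip_width: 0.0857
gripper_force: 0.0
```

```bash
python3 -m jog '[{"linear":[0.02,0,0.4],"roll":0},{"linear":[0,0,0.5],"roll":0},{"linear":[0,0,0.5],"roll":0},{"linear":[0,0,0.5],"roll":0},{"linear":[0,0,0.4],"roll":0},{"linear":[0,0,0.4],"roll":0},{"linear":[0,0,0.2],"roll":0},{"linear":[0,0,0.15],"roll":0},{"linear":[0,0,0],"roll":0},{"linear":[0,0,0],"roll":0}]'
python3 -m jog '[{"linear":[0,0,0],"roll":0},{"linear":[0,0,0],"roll":0},{"linear":[0,0,0],"roll":0},{"linear":[0,0,0],"roll":0},{"linear":[0,0,0],"roll":0},{"linear":[0,0,0],"roll":0},{"linear":[0,0,0],"roll":0},{"linear":[0,0,0],"roll":0},{"linear":[0,0,0],"roll":0},{"linear":[0,0,0],"roll":0},{"linear":[0,0,0],"roll":0}]' -1 40
python3 -m jog '[{"linear":[0,0,-0.1],"roll":0},{"linear":[0,0,-0.2],"roll":0},{"linear":[0,0,-0.3],"roll":0},{"linear":[0,0,-0.4],"roll":0},{"linear":[0,0,-0.4],"roll":0},{"linear":[0,0,-0.4],"roll":0},{"linear":[0,0,-0.3],"roll":0},{"linear":[0,0,-0.3],"roll":0},{"linear":[0,0,-0.2],"roll":0},{"linear":[0,0,0],"roll":0}]'
```

```text
time_s: 19.02
position: [0.4601, 0.3638, 0.1711]
tool_rot: [[-0.0, 1.0, 0.001], [1.0, 0.0, 0.0], [0.0, 0.001, -1.0]]
ft_force: [-0.1, -0.8, 0.7]
grip_width: 0.0854
gripper_force: 0.0
time_s: 19.93
position: [0.4599, 0.3641, 0.1709]
tool_rot: [[-0.001, 1.0, 0.001], [1.0, 0.001, 0.0], [0.0, 0.001, -1.0]]
ft_force: [0.1, 0.3, 5.1]
grip_width: 0.0308
gripper_force: 39.8
time_s: 20.77
position: [0.4599, 0.3642, 0.2761]
tool_rot: [[-0.001, 1.0, 0.002], [1.0, 0.001, 0.001], [0.001, 0.002, -1.0]]
ft_force: [-0.5, 0.9, -3.8]
grip_width: 0.0311
gripper_force: 40.2
```

```bash
python3 -m jog '[{"linear":[-0.3,0,0],"roll":0},{"linear":[-0.5,0,0],"roll":0},{"linear":[-0.7,0,0],"roll":0},{"linear":[-0.7,0,0],"roll":0},{"linear":[-0.7,0.2,0],"roll":0},{"linear":[-0.7,0.4,0],"roll":0},{"linear":[-0.7,0.5,0],"roll":0},{"linear":[-0.7,0.5,0],"roll":0},{"linear":[-0.7,0.5,0],"roll":0},{"linear":[-0.7,0.4,0],"roll":0},{"linear":[-0.5,0.25,0],"roll":0},{"linear":[-0.32,0.13,0],"roll":0}]'
python3 -m jog '[{"linear":[0,0,0],"roll":0},{"linear":[0,0,0.3],"roll":0},{"linear":[0,0,0.4],"roll":0},{"linear":[0,0,0.4],"roll":0},{"linear":[0,0,0.4],"roll":0},{"linear":[0,0,0.4],"roll":0},{"linear":[0,0,0.3],"roll":0},{"linear":[0,0,0.2],"roll":0},{"linear":[0,0,0.1],"roll":0},{"linear":[0,0,0],"roll":0},{"linear":[0,0,0],"roll":0}]'
python3 -m jog '[{"linear":[0,0,0.05],"roll":0},{"linear":[0,0,0.03],"roll":0},{"linear":[0,0,0.02],"roll":0},{"linear":[0,0,0],"roll":0},{"linear":[0,0,0],"roll":0}]'
```

```text
time_s: 21.77
position: [0.5755, 0.0724, 0.2731]
tool_rot: [[0.002, 1.0, -0.002], [1.0, -0.002, -0.0], [-0.0, -0.002, -1.0]]
ft_force: [0.4, -0.2, -4.0]
grip_width: 0.0312
gripper_force: 40.4
time_s: 22.68
position: [0.5751, 0.0756, 0.1751]
tool_rot: [[-0.001, 1.0, 0.001], [1.0, 0.001, -0.0], [-0.0, 0.001, -1.0]]
ft_force: [-0.7, 0.4, -3.4]
grip_width: 0.0307
gripper_force: 40.4
time_s: 23.1
position: [0.5752, 0.0753, 0.171]
tool_rot: [[-0.001, 1.0, 0.001], [1.0, 0.001, -0.0], [-0.0, 0.001, -1.0]]
ft_force: [-0.2, -0.1, 0.8]
grip_width: 0.0313
gripper_force: 40.7
```

```bash
python3 -m jog '[{"linear":[0,0,0],"roll":0},{"linear":[0,0,0],"roll":0},{"linear":[0,0,0],"roll":0},{"linear":[0,0,0],"roll":0},{"linear":[0,0,0],"roll":0},{"linear":[0,0,0],"roll":0},{"linear":[0,0,-0.3],"roll":0},{"linear":[0,0,-0.6],"roll":0},{"linear":[0,0,-0.8],"roll":0},{"linear":[0,0,-0.8],"roll":0},{"linear":[0,0,-0.7],"roll":0},{"linear":[0,0,0],"roll":0}]' 1
python3 - <<'E'
from m import *
import cv2
t=optics.get_image("top")[:,:,::-1]; s=optics.get_image("side")[:,:,::-1]
k=cv2.INTER_CUBIC
a=cv2.resize(t[165:255,150:270],None,fx=3.2,fy=3.2,interpolation=k); b=cv2.resize(t[180:240,365:445],None,fx=5,fy=5,interpolation=k)
A=np.zeros((300,800,3),np.uint8); A[:288,:384]=a; A[:300,400:800]=b
B=np.zeros((300,800,3),np.uint8); B[:300,:400]=cv2.resize(s[240:330,90:210],(400,300),interpolation=k); B[:300,400:800]=cv2.resize(s[135:225,275:395],(400,300),interpolation=k)
cv2.imwrite("pics/v4.png",np.vstack([A,B])); cv2.imwrite("pics/s4.png",s);cv2.imwrite("pics/t4.png",t)
E
```

```text
time_s: 24.1
position: [0.5764, 0.0753, 0.3046]
tool_rot: [[-0.001, 1.0, 0.01], [1.0, 0.001, -0.001], [-0.001, 0.01, -1.0]]
ft_force: [0.6, -0.0, 1.3]
grip_width: 0.0858
gripper_force: 0.0
```

View pics/v4.png

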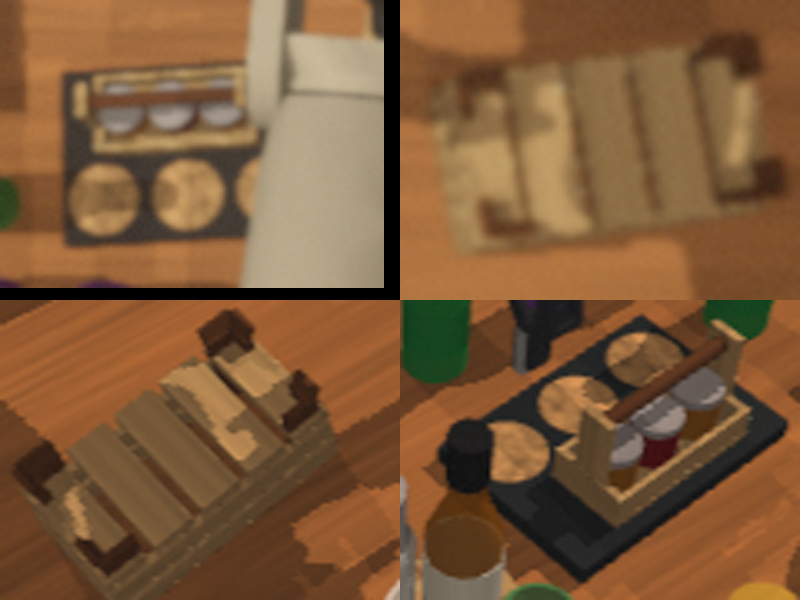

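```bash
python3 - <<'E'
from m import *
np.set_printoptions(precision=4,suppress=True)
tp=lambda u,v:("top",np.array([(u+.5)/3.2-.5+150,(v+.5)/3.2-.5+165]))
sp=lambda u,v:("side",np.array([(u-400+.5)/3.3333-.5+275,(v-300+.5)/3.3333-.5+135]))
for n,a,b in(("L",(104,199),(645,360)),("M",(188,194),(575,405)),("R",None,(511,455))):
    print(n,onz(*tp(*a),.018)if a else"",onz(*sp(*b),.018), tri(tp(*a),sp(*b)) if a else "")
print("bottle cap now",onz(*sp(470,432),.216), "true .575 .075")
print("upright tops side",onz(*sp(597,408),.114),onz(*sp(728,328),.114),"top L",onz(*tp(80,99),.114))
print("bar side",onz(*sp(612,415),.102),onz(*sp(727,345),.102))
t5=lambda u,v:("top",np.array([(u-400+.5)/5-.5+365,(v+.5)/5-.5+180]))
s5=lambda u,v:("side",np.array([(u+.5)/3.3333-.5+90,(v-300+.5)/3.3333-.5+240]))
T=[t5(485,92),t5(725,57),t5(757,180),t5(505,220)]; S=[s5(300,400),s5(108,548),s5(40,472),s5(226,338)]
X=[]
for a,b in zip(T,S): r=tri(a,b);X.append(r[0]);print(r, onz(*a,.078),onz(*b,.078))
print(np.mean(X,0))
E
```

```text
L [0.4594 0.3625 0.018 ] [0.4596 0.3611 0.018 ] (array([0.4592, 0.3623, 0.0171]), np.float64(0.13211444603657851))
M [0.4655 0.2828 0.018 ] [0.4644 0.279  0.018 ] (array([0.4645, 0.2812, 0.0171]), np.float64(0.46178864258856633))
R  [0.4761 0.2012 0.018 ] 
bottle cap now [0.5738 0.0731 0.216 ] true .575 .075
upright tops side [0.5403 0.225  0.114 ] [0.5361 0.3636 0.114 ] top L [0.5375 0.3637 0.114 ]
bar side [0.5447 0.2377 0.102 ] [0.5416 0.3599 0.102 ]
(array([ 0.5481, -0.2273,  0.0757]), np.float64(0.5542888245309514)) [ 0.5466 -0.229   0.078 ] [ 0.5504 -0.2265  0.078 ]
(array([ 0.5697, -0.3738,  0.0707]), np.float64(0.6828672633394179)) [ 0.5694 -0.3683  0.078 ] [ 0.573  -0.3753  0.078 ]
(array([ 0.4972, -0.3867,  0.0752]), np.float64(0.3761732849412596)) [ 0.4975 -0.384   0.078 ] [ 0.4986 -0.3874  0.078 ]
(array([ 0.4727, -0.2414,  0.0703]), np.float64(0.1175627318766798)) [ 0.4719 -0.2391  0.078 ] [ 0.4778 -0.2429  0.078 ]
[ 0.5219 -0.3073  0.0729]
```

Discs read (104,199) and (188,194) in the top crop and (645,360), (575,405), (511,455) in the side crop. They lie on the grasp spots to 2-3 mm, and z 0.017 is right. The bottle's known spot also reprojects within 2 mm. Next I go to the caddy bar at about (0.541, 0.292), yaw about 3.5°.

```bash
python3 -m jog '[{"linear":[0.3,0,0],"roll":0},{"linear":[0.6,-0.1,0],"roll":0},{"linear":[0.7,-0.1,0],"roll":0},{"linear":[0.7,-0.1,0],"roll":0},{"linear":[0.7,-0.1,0],"roll":0},{"linear":[0.7,-0.1,0],"roll":0},{"linear":[0.7,-0.1,0],"roll":0},{"linear":[0.6,-0.1,0],"roll":0},{"linear":[0.44,-0.1,0],"roll":0},{"linear":[0,0,0],"roll":-0.7},{"linear":[0,0,0],"roll":0},{"linear":[0,0,0],"roll":0}]'
python3 -m jog '[{"linear":[0,0,0.4],"roll":0},{"linear":[0,0,0.6],"roll":0},{"linear":[0,0,0.6],"roll":0},{"linear":[0,0,0.6],"roll":0},{"linear":[0,0,0.6],"roll":0},{"linear":[0,0,0.5],"roll":0},{"linear":[0,0,0.4],"roll":0},{"linear":[0,0,0.3],"roll":0},{"linear":[0,0,0.3],"roll":0},{"linear":[0,0,0],"roll":0},{"linear":[0,0,0],"roll":0}]'
python3 - <<'E'
from m import *
import cv2
s=optics.get_image("side")[:,:,::-1]
cv2.imwrite("pics/g5.png",cv2.resize(s[100:230,320:420],None,fx=4.5,fy=4.5,interpolation=cv2.INTER_CUBIC))
E
```

```text
time_s: 25.2
position: [0.5425, 0.2934, 0.2973]
tool_rot: [[-0.061, 0.998, -0.002], [0.998, 0.061, -0.001], [-0.001, -0.002, -1.0]]
ft_force: [-0.4, -0.1, 0.2]
grip_width: 0.0856
gripper_force: 0.0
time_s: 26.12
position: [0.5428, 0.2925, 0.1261]
tool_rot: [[-0.06, 0.998, -0.002], [0.998, 0.06, -0.0], [-0.0, -0.002, -1.0]]
ft_force: [-0.2, -0.2, 0.0]
grip_width: 0.0854
gripper_force: 0.0
```

View pics/g5.png

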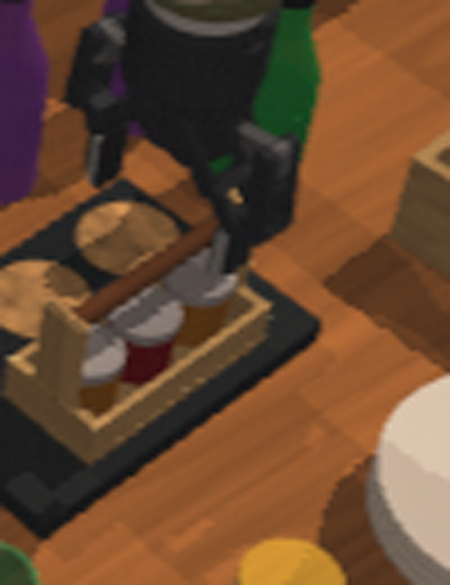

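The tips at (100,180) and (235,270) straddle the bar centrally. I finish the descent and grip.

```bash
python3 -m jog '[{"linear":[0,0,0.3],"roll":0},{"linear":[0,0,0.3],"roll":0},{"linear":[0,0,0.3],"roll":0},{"linear":[0,0,0.2],"roll":0},{"linear":[0,0,0],"roll":0},{"linear":[0,0,0],"roll":0}]'
python3 -m jog '[{"linear":[0,0,0],"roll":0},{"linear":[0,0,0],"roll":0},{"linear":[0,0,0],"roll":0},{"linear":[0,0,0],"roll":0},{"linear":[0,0,0],"roll":0},{"linear":[0,0,0],"roll":0},{"linear":[0,0,0],"roll":0},{"linear":[0,0,0],"roll":0},{"linear":[0,0,0],"roll":0},{"linear":[0,0,0],"roll":0},{"linear":[0,0,0],"roll":0},{"linear":[0,0,0],"roll":0}]' -1 60
python3 -m jog '[{"linear":[0,0,-0.1],"roll":0},{"linear":[0,0,-0.2],"roll":0},{"linear":[0,0,-0.3],"roll":0},{"linear":[0,0,-0.4],"roll":0},{"linear":[0,0,-0.5],"roll":0},{"linear":[0,0,-0.5],"roll":0},{"linear":[0,0,-0.3],"roll":0},{"linear":[0,0,-0.2],"roll":0},{"linear":[0,0,0],"roll":0},{"linear":[0,0,0],"roll":0}]'
```

```text
time_s: 26.67
position: [0.5432, 0.2929, 0.0831]
tool_rot: [[-0.061, 0.998, 0.0], [0.998, 0.061, 0.0], [0.0, 0.0, -1.0]]
ft_force: [0.5, 1.1, 0.4]
grip_width: 0.0855
gripper_force: 0.0
time_s: 27.67
position: [0.5428, 0.293, 0.0827]
tool_rot: [[-0.062, 0.998, -0.0], [0.998, 0.062, 0.0], [0.0, -0.0, -1.0]]
ft_force: [-3.4, 0.1, 4.5]
grip_width: 0.0122
gripper_force: 58.5
time_s: 28.5
position: [0.5427, 0.2928, 0.182]
tool_rot: [[-0.062, 0.998, -0.001], [0.998, 0.062, -0.0], [-0.0, -0.001, -1.0]]
ft_force: [0.1, 0.5, -5.4]
grip_width: 0.012
gripper_force: 58.7
```

```bash
python3 -m jog '[{"linear":[0,0,-0.2],"roll":0},{"linear":[0,0,-0.4],"roll":0},{"linear":[0,0,-0.5],"roll":0},{"linear":[0,0,-0.6],"roll":0},{"linear":[0,0,-0.6],"roll":0},{"linear":[0,0,-0.6],"roll":0},{"linear":[0,0,-0.5],"roll":0},{"linear":[0,0,-0.4],"roll":0},{"linear":[0,0,-0.2],"roll":0},{"linear":[0,0,0],"roll":0}]'
python3 -m jog '[{"linear":[-0.2,0,0],"roll":0},{"linear":[-0.4,0,0],"roll":0},{"linear":[-0.6,-0.1,0],"roll":0},{"linear":[-0.7,-0.1,0],"roll":0},{"linear":[-0.7,-0.1,0],"roll":0},{"linear":[-0.7,-0.1,0],"roll":0},{"linear":[-0.7,-0.1,0],"roll":0},{"linear":[-0.7,-0.1,0],"roll":0},{"linear":[-0.7,-0.1,0],"roll":0},{"linear":[-0.7,-0.1,0],"roll":0},{"linear":[-0.7,-0.1,0],"roll":0},{"linear":[-0.7,-0.1,0],"roll":0}]'
python3 -m jog '[{"linear":[-0.7,-0.1,0],"roll":0},{"linear":[-0.7,-0.1,0],"roll":0},{"linear":[-0.7,-0.1,0],"roll":0},{"linear":[-0.7,-0.1,0],"roll":0},{"linear":[-0.7,-0.05,0],"roll":0},{"linear":[-0.7,0,0],"roll":0},{"linear":[-0.7,0,0],"roll":0},{"linear":[-0.6,0,0],"roll":0},{"linear":[-0.4,0,0],"roll":0},{"linear":[-0.2,0,0],"roll":0},{"linear":[-0.04,0,0],"roll":0},{"linear":[0,0,0],"roll":0}]'
```

```text
time_s: 29.33
position: [0.5432, 0.293, 0.3438]
tool_rot: [[-0.062, 0.998, 0.002], [0.998, 0.062, 0.001], [0.001, 0.002, -1.0]]
ft_force: [0.6, 0.9, -4.0]
grip_width: 0.0119
gripper_force: 58.7
time_s: 30.33
position: [0.5205, -0.0107, 0.3409]
tool_rot: [[-0.061, 0.998, -0.003], [0.998, 0.061, 0.001], [0.001, -0.003, -1.0]]
ft_force: [0.3, 0.2, -4.5]
grip_width: 0.0123
gripper_force: 58.7
time_s: 31.33
position: [0.5185, -0.2548, 0.342]
tool_rot: [[-0.062, 0.998, -0.001], [0.998, 0.062, 0.001], [0.001, -0.001, -1.0]]
ft_force: [-0.1, 0.6, -5.0]
grip_width: 0.012
gripper_force: 58.7
```

```bash
python3 -m jog '[{"linear":[0,0,0.3],"roll":-0.2},{"linear":[0,0,0.5],"roll":-0.3},{"linear":[0,0,0.6],"roll":-0.3},{"linear":[0,0,0.6],"roll":-0.3},{"linear":[0,0,0.6],"roll":-0.1},{"linear":[0,0,0.5],"roll":0},{"linear":[0,0,0.3],"roll":0},{"linear":[0,0,0.2],"roll":0},{"linear":[0,0,0],"roll":0},{"linear":[0,0,0],"roll":0},{"linear":[0,0,0],"roll":0}]'
python3 - <<'E'
from m import *
import cv2
t=optics.get_image("top")[:,:,::-1]; s=optics.get_image("side")[:,:,::-1]
k=cv2.INTER_CUBIC
A=np.zeros((560,800,3),np.uint8); A[:560,:400]=cv2.resize(t[155:267,355:435],(400,560),interpolation=k); A[:,400:]=cv2.resize(s[190:344,90:200],(400,560),interpolation=k)
cv2.imwrite("pics/v6.png",A)
E
```

```text
time_s: 32.25
position: [0.5191, -0.2551, 0.1998]
tool_rot: [[-0.166, 0.986, 0.002], [0.986, 0.166, -0.001], [-0.002, 0.002, -1.0]]
ft_force: [-0.8, 0.2, -4.8]
grip_width: 0.0119
gripper_force: 58.6
```

View pics/v6.png

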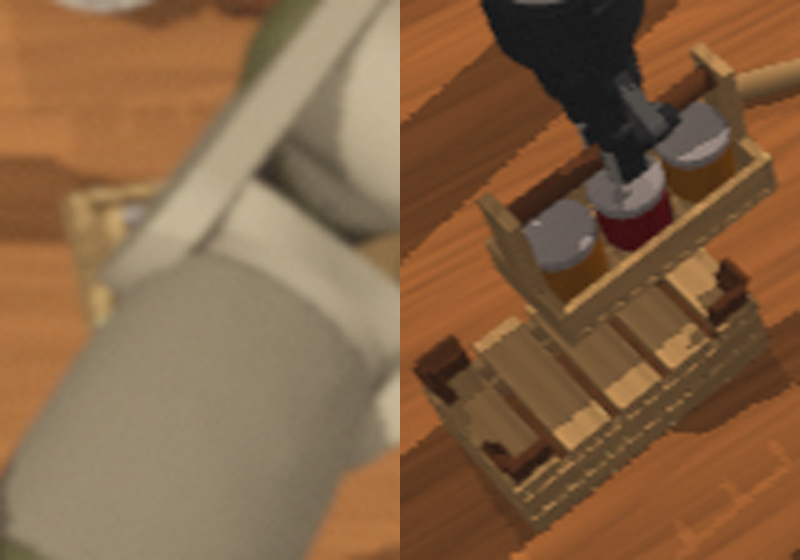

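The side crop shows the caddy hanging level, uprights at (502,208) and (715,60), still about 52 mm short of the riser in y (my row sum was short). Now I work out the caddy's offset from the tool and the remaining shift.

```bash
python3 - <<'E'
from m import *
np.set_printoptions(precision=4,suppress=True)
k=400/110
sp=lambda u,v:("side",np.array([(u-400+.5)/k-.5+90,(v+.5)/k-.5+190]))
tcp=np.array([.5191,-.2551,.1998]); R=np.array([[-.166,.986,0],[.986,.166,0],[0,0,-1]])
for n,q,z in(("upL",(503,210),.2311),("upR",(715,60),.2311),("botL",(565,345),.1351),("botR",(774,188),.1351),("rimL",(570,315),.1671),("rimR",(772,160),.1671)):
    w=onz(*sp(*q),z); print(n,w,R.T@(w-tcp))
# riser from the side view here: lip tops z .083 post centres, and deck corners
for n,q in(("TL post +x+y",(732,290)),("-x -y",(442,368)),("+x -y",(520,455))): print(n,onz(*sp(*q),.078))
print("riser base corners z=.06", onz(*sp(523,490),.06), onz(*sp(765,300),.06), onz(*sp(415,385),.06), "base0",onz(*sp(535,532),.0),onz(*sp(770,352),.0))
E
```

```text
upL [ 0.5321 -0.3241  0.2311] [-0.0701  0.0014 -0.0313]
upR [ 0.5096 -0.1852  0.2311] [ 0.0705  0.0022 -0.0313]
botL [ 0.5625 -0.3268  0.1351] [-0.0779  0.0309  0.0647]
botR [ 0.5399 -0.1792  0.1351] [0.0714 0.0331 0.0647]
rimL [ 0.5679 -0.3186  0.1671] [-0.0707  0.0376  0.0327]
rimR [ 0.5436 -0.1779  0.1671] [0.072  0.037  0.0327]
TL post +x+y [ 0.5515 -0.2238  0.078 ]
-x -y [ 0.4971 -0.3878  0.078 ]
+x -y [ 0.5752 -0.375   0.078 ]
riser base corners z=.06 [ 0.5856 -0.3828  0.06  ] [ 0.5587 -0.2077  0.06  ] [ 0.4861 -0.4055  0.06  ] base0 [ 0.5806 -0.3883  0.    ] [ 0.5583 -0.213   0.    ]
```

```bash
python3 -m jog '[{"linear":[-0.2,0,0],"roll":0},{"linear":[-0.3,-0.05,0],"roll":0},{"linear":[-0.3,-0.05,0],"roll":0},{"linear":[-0.3,-0.03,0],"roll":0},{"linear":[-0.18,0,0],"roll":0},{"linear":[0,0,0.2],"roll":0},{"linear":[0,0,0.3],"roll":0},{"linear":[0,0,0.3],"roll":0},{"linear":[0,0,0.2],"roll":0},{"linear":[0,0,0],"roll":0},{"linear":[0,0,0],"roll":0},{"linear":[0,0,0],"roll":0}]'
python3 - <<'E'
from m import *
import cv2
s=optics.get_image("side")[:,:,::-1]
cv2.imwrite("pics/v7.png",cv2.resize(s[220:340,80:210],None,fx=5,fy=5,interpolation=cv2.INTER_CUBIC))
E
```

```text
time_s: 33.35
position: [0.5223, -0.3067, 0.1591]
tool_rot: [[-0.166, 0.986, 0.001], [0.986, 0.166, -0.001], [-0.001, 0.001, -1.0]]
ft_force: [0.1, -0.2, -4.7]
grip_width: 0.0122
gripper_force: 58.6
```

View pics/v7.png

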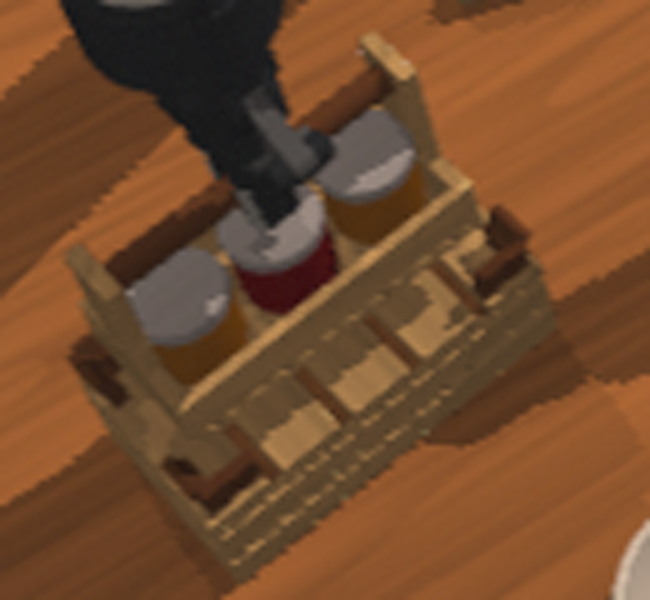

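The crop shows the caddy centred and parallel above the deck, with the rim from (180,408) to (472,185) and post tips at (230,470) and (505,235). I lower it in small steps, watching the force.

```bash
python3 -m jog '[{"linear":[0,0,0.15],"roll":0},{"linear":[0,0,0.15],"roll":0},{"linear":[0,0,0.1],"roll":0},{"linear":[0,0,0],"roll":0},{"linear":[0,0,0],"roll":0}]'
python3 -m jog '[{"linear":[0,0,0.1],"roll":0},{"linear":[0,0,0],"roll":0},{"linear":[0,0,0],"roll":0}]'
python3 -m jog '[{"linear":[0,0,0.1],"roll":0},{"linear":[0,0,0],"roll":0},{"linear":[0,0,0],"roll":0}]'
```

```text
time_s: 33.82
position: [0.5219, -0.3065, 0.1421]
tool_rot: [[-0.166, 0.986, -0.001], [0.986, 0.166, 0.0], [0.001, -0.0, -1.0]]
ft_force: [0.6, -0.6, -4.9]
grip_width: 0.012
gripper_force: 58.7
time_s: 34.07
position: [0.522, -0.3065, 0.1384]
tool_rot: [[-0.166, 0.986, -0.0], [0.986, 0.166, 0.0], [0.0, -0.0, -1.0]]
ft_force: [0.5, 0.1, -5.1]
grip_width: 0.012
gripper_force: 58.7
time_s: 34.32
position: [0.5219, -0.3065, 0.1343]
tool_rot: [[-0.166, 0.986, -0.0], [0.986, 0.166, 0.0], [0.0, -0.0, -1.0]]
ft_force: [0.1, -0.2, -4.2]
grip_width: 0.0115
gripper_force: 58.7
```

```bash
python3 -m jog '[{"linear":[0,0,0.1],"roll":0},{"linear":[0,0,0],"roll":0},{"linear":[0,0,0],"roll":0}]'
python3 -m jog '[{"linear":[0,0,0.07],"roll":0},{"linear":[0,0,0],"roll":0},{"linear":[0,0,0],"roll":0}]'
```

```text
time_s: 34.57
position: [0.5219, -0.3065, 0.1302]
tool_rot: [[-0.166, 0.986, -0.0], [0.986, 0.166, 0.0], [0.0, -0.0, -1.0]]
ft_force: [0.2, 0.7, -4.9]
grip_width: 0.0119
gripper_force: 58.7
time_s: 34.82
position: [0.522, -0.3065, 0.1276]
tool_rot: [[-0.166, 0.986, -0.0], [0.986, 0.166, 0.0], [0.0, -0.0, -1.0]]
ft_force: [0.0, 0.2, -4.8]
grip_width: 0.0123
gripper_force: 58.7
```

```bash
python3 -m jog '[{"linear":[0,0,0.05],"roll":0},{"linear":[0,0,0],"roll":0},{"linear":[0,0,0],"roll":0}]'
python3 -m jog '[{"linear":[0,0,0.03],"roll":0},{"linear":[0,0,0],"roll":0},{"linear":[0,0,0],"roll":0}]'
```

```text
time_s: 35.07
position: [0.522, -0.3066, 0.1256]
tool_rot: [[-0.166, 0.986, -0.0], [0.986, 0.166, 0.0], [0.0, -0.0, -1.0]]
ft_force: [0.4, -0.1, -4.4]
grip_width: 0.0123
gripper_force: 58.7
time_s: 35.32
position: [0.522, -0.3067, 0.1249]
tool_rot: [[-0.166, 0.986, 0.0], [0.986, 0.166, -0.001], [-0.001, 0.0, -1.0]]
ft_force: [-2.7, 0.8, -0.6]
grip_width: 0.012
gripper_force: 59.2
```

Contact at exactly the expected height, so I release, rise and turn back.

```bash
python3 -m jog '[{"linear":[0,0,0],"roll":0},{"linear":[0,0,0],"roll":0},{"linear":[0,0,0],"roll":0},{"linear":[0,0,0],"roll":0},{"linear":[0,0,0],"roll":0},{"linear":[0,0,0],"roll":0},{"linear":[0,0,-0.2],"roll":0},{"linear":[0,0,-0.4],"roll":0},{"linear":[0,0,-0.6],"roll":0},{"linear":[0,0,-0.6],"roll":0},{"linear":[0,0,-0.6],"roll":0},{"linear":[0,0,-0.6],"roll":0}]' 1 40
python3 -m jog '[{"linear":[0,0,-0.6],"roll":0.5},{"linear":[0,0,-0.6],"roll":0.5},{"linear":[0,0,-0.3],"roll":0.5},{"linear":[0,0,0],"roll":0.41},{"linear":[0,0,0],"roll":0},{"linear":[0,0,0],"roll":0}]'
python3 - <<'E'
from m import *
import cv2
s=optics.get_image("side")[:,:,::-1]; k=cv2.INTER_CUBIC
cv2.imwrite("pics/v8.png",np.hstack([cv2.resize(s[230:340,80:210],(442,374),interpolation=k),cv2.resize(s[120:300,200:360],(333,374),interpolation=k)]))
E
```

```text
time_s: 36.32
position: [0.5219, -0.3065, 0.2465]
tool_rot: [[-0.166, 0.986, 0.0], [0.986, 0.166, -0.0], [-0.001, 0.0, -1.0]]
ft_force: [0.7, 0.4, -0.5]
grip_width: 0.0853
gripper_force: 0.0
time_s: 36.82
position: [0.5219, -0.3065, 0.3047]
tool_rot: [[-0.001, 1.0, -0.0], [1.0, 0.001, 0.0], [0.0, -0.0, -1.0]]
ft_force: [-0.5, -0.8, 0.5]
grip_width: 0.0854
gripper_force: 0.0
```

View pics/v8.png

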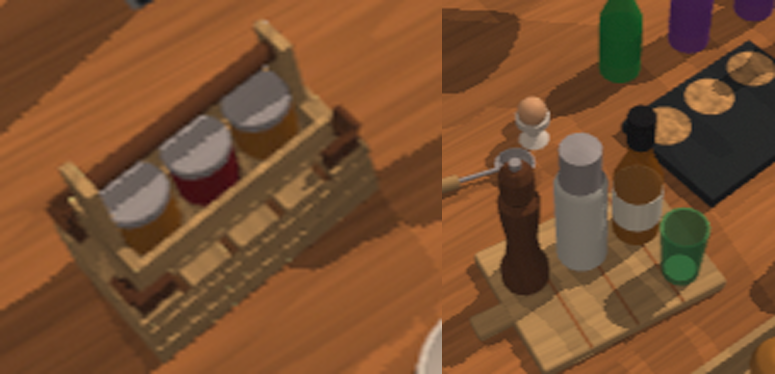

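The caddy sits flat between all four posts, and the mill, shaker, bottle and tumbler stand upright on the board. Now the returns, bottle first.

```bash
python3 -m jog '[{"linear":[0.6,0.1,0],"roll":0},{"linear":[0.8,0.1,0],"roll":0},{"linear":[0.85,0.1,0],"roll":0},{"linear":[0.85,0.1,0],"roll":0},{"linear":[0.85,0.1,0],"roll":0},{"linear":[0.85,0.1,0],"roll":0},{"linear":[0.85,0.1,0],"roll":0},{"linear":[0.85,0.1,0],"roll":0},{"linear":[0.85,0.1,0],"roll":0},{"linear":[0.85,0.1,0],"roll":0},{"linear":[0.8,0.1,0],"roll":0},{"linear":[0.54,0.23,0],"roll":0}]'
python3 -m jog '[{"linear":[0,0,0],"roll":0},{"linear":[0,0,0],"roll":0},{"linear":[0,0,0],"roll":0}]'
```

```text
time_s: 37.87
position: [0.5745, 0.0779, 0.3046]
tool_rot: [[-0.003, 1.0, -0.001], [1.0, 0.003, 0.001], [0.001, -0.001, -1.0]]
ft_force: [0.2, 0.1, -0.3]
grip_width: 0.0858
gripper_force: 0.0
time_s: 38.12
position: [0.5751, 0.0746, 0.3042]
tool_rot: [[-0.0, 1.0, -0.001], [1.0, 0.0, -0.0], [-0.0, -0.001, -1.0]]
ft_force: [0.9, -0.7, 0.1]
grip_width: 0.0855
gripper_force: 0.0
```

Descend 0.133 (3.33), grip, then lift 2.6.

```bash
python3 -m jog '[{"linear":[0.02,0,0.4],"roll":0},{"linear":[0,0,0.5],"roll":0},{"linear":[0,0,0.5],"roll":0},{"linear":[0,0,0.5],"roll":0},{"linear":[0,0,0.5],"roll":0},{"linear":[0,0,0.4],"roll":0},{"linear":[0,0,0.3],"roll":0},{"linear":[0,0,0.23],"roll":0},{"linear":[0,0,0],"roll":0},{"linear":[0,0,0],"roll":0},{"linear":[0,0,0],"roll":0}]'
python3 -m jog '[{"linear":[0,0,0],"roll":0},{"linear":[0,0,0],"roll":0},{"linear":[0,0,0],"roll":0},{"linear":[0,0,0],"roll":0},{"linear":[0,0,0],"roll":0},{"linear":[0,0,0],"roll":0},{"linear":[0,0,0],"roll":0},{"linear":[0,0,0],"roll":0},{"linear":[0,0,0],"roll":0},{"linear":[0,0,0],"roll":0},{"linear":[0,0,0],"roll":0}]' -1 40
python3 -m jog '[{"linear":[0,0,-0.1],"roll":0},{"linear":[0,0,-0.2],"roll":0},{"linear":[0,0,-0.3],"roll":0},{"linear":[0,0,-0.4],"roll":0},{"linear":[0,0,-0.4],"roll":0},{"linear":[0,0,-0.4],"roll":0},{"linear":[0,0,-0.3],"roll":0},{"linear":[0,0,-0.3],"roll":0},{"linear":[0,0,-0.2],"roll":0},{"linear":[0,0,0],"roll":0},{"linear":[0,0,0],"roll":0}]'
```

```text
time_s: 39.03
position: [0.5757, 0.0754, 0.1722]
tool_rot: [[0.001, 1.0, 0.002], [1.0, -0.001, -0.0], [-0.0, 0.002, -1.0]]
ft_force: [0.1, 0.2, 0.0]
grip_width: 0.0858
gripper_force: 0.0
time_s: 39.95
position: [0.5755, 0.0758, 0.1716]
tool_rot: [[0.0, 1.0, 0.001], [1.0, -0.0, -0.0], [-0.0, 0.001, -1.0]]
ft_force: [-0.1, -0.7, 6.9]
grip_width: 0.031
gripper_force: 39.9
time_s: 40.87
position: [0.5752, 0.0758, 0.275]
tool_rot: [[0.0, 1.0, -0.001], [1.0, -0.0, 0.0], [0.0, -0.001, -1.0]]
ft_force: [0.9, 0.5, -3.8]
grip_width: 0.0311
gripper_force: 40.2
```

```bash
python3 -m jog '[{"linear":[0.3,-0.1,0],"roll":0},{"linear":[0.5,-0.25,0],"roll":0},{"linear":[0.7,-0.3,0],"roll":0},{"linear":[0.7,-0.35,0],"roll":0},{"linear":[0.7,-0.35,0],"roll":0},{"linear":[0.7,-0.35,0],"roll":0},{"linear":[0.7,-0.3,0],"roll":0},{"linear":[0.7,-0.3,0],"roll":0},{"linear":[0.7,-0.25,0],"roll":0},{"linear":[0.7,-0.2,0],"roll":0},{"linear":[0.5,-0.1,0],"roll":0},{"linear":[0.32,-0.03,0],"roll":0}]'
python3 -m jog '[{"linear":[0,0,0],"roll":0},{"linear":[0,0,0.3],"roll":0},{"linear":[0,0,0.4],"roll":0},{"linear":[0,0,0.4],"roll":0},{"linear":[0,0,0.4],"roll":0},{"linear":[0,0,0.4],"roll":0},{"linear":[0,0,0.3],"roll":0},{"linear":[0,0,0.2],"roll":0},{"linear":[0,0,0.1],"roll":0},{"linear":[0,0,0],"roll":0},{"linear":[0,0,0],"roll":0}]'
python3 -m jog '[{"linear":[0,0,0.05],"roll":0},{"linear":[0,0,0.03],"roll":0},{"linear":[0,0,0],"roll":0},{"linear":[0,0,0],"roll":0}]'
```

```text
time_s: 41.87
position: [0.4583, 0.3671, 0.2744]
tool_rot: [[-0.002, 1.0, -0.002], [1.0, 0.002, -0.0], [-0.0, -0.002, -1.0]]
ft_force: [-0.3, -0.3, -3.1]
grip_width: 0.031
gripper_force: 40.2
time_s: 42.78
position: [0.4605, 0.3645, 0.1758]
tool_rot: [[0.001, 1.0, 0.001], [1.0, -0.001, 0.0], [0.0, 0.001, -1.0]]
ft_force: [0.0, -0.3, -3.6]
grip_width: 0.0312
gripper_force: 40.2
time_s: 43.12
position: [0.4602, 0.3646, 0.1723]
tool_rot: [[0.0, 1.0, 0.0], [1.0, -0.0, 0.0], [0.0, 0.0, -1.0]]
ft_force: [-0.6, 0.4, -3.5]
grip_width: 0.0311
gripper_force: 40.2
```

```bash
python3 -m jog '[{"linear":[0,0,0.03],"roll":0},{"linear":[0,0,0],"roll":0},{"linear":[0,0,0],"roll":0}]'
```

```text
time_s: 43.37
position: [0.4605, 0.3648, 0.1717]
tool_rot: [[0.0, 1.0, 0.001], [1.0, -0.0, 0.001], [0.001, 0.001, -1.0]]
ft_force: [1.1, -0.2, 3.4]
grip_width: 0.0312
gripper_force: 40.7
```

```bash
python3 -m jog '[{"linear":[0,0,0],"roll":0},{"linear":[0,0,0],"roll":0},{"linear":[0,0,0],"roll":0},{"linear":[0,0,0],"roll":0},{"linear":[0,0,0],"roll":0},{"linear":[0,0,0],"roll":0},{"linear":[0,0,-0.3],"roll":0},{"linear":[0,0,-0.6],"roll":0},{"linear":[0,0,-0.8],"roll":0},{"linear":[0,0,-0.8],"roll":0},{"linear":[0,0,-0.7],"roll":0},{"linear":[0,0,0],"roll":0}]' 1
python3 -m jog '[{"linear":[-0.69,0.2,0],"roll":0},{"linear":[-0.8,0.2,0],"roll":0},{"linear":[-0.8,0.2,0],"roll":0},{"linear":[-0.8,0.3,0],"roll":0},{"linear":[-0.8,0.3,0],"roll":0},{"linear":[-0.8,0.3,0],"roll":0},{"linear":[-0.8,0.2,0],"roll":0},{"linear":[-0.8,0.2,0],"roll":0},{"linear":[-0.8,0.2,0],"roll":0},{"linear":[-0.8,0.2,0],"roll":0},{"linear":[-0.7,0.2,0],"roll":0},{"linear":[-0.54,0.16,0],"roll":0}]'
python3 -m jog '[{"linear":[0,0,0],"roll":0},{"linear":[0,0,0],"roll":0},{"linear":[0,0,0],"roll":0}]'
```

```text
time_s: 44.37
position: [0.4613, 0.3653, 0.305]
tool_rot: [[0.0, 1.0, 0.009], [1.0, -0.0, 0.005], [0.005, 0.009, -1.0]]
ft_force: [0.3, 0.3, 0.7]
grip_width: 0.0853
gripper_force: 0.0
time_s: 45.37
position: [0.5667, -0.003, 0.2984]
tool_rot: [[0.002, 1.0, -0.001], [1.0, -0.002, -0.0], [-0.0, -0.001, -1.0]]
ft_force: [-0.0, -0.2, 0.7]
grip_width: 0.0852
gripper_force: 0.0
time_s: 45.62
position: [0.5663, -0.0, 0.2987]
tool_rot: [[0.0, 1.0, -0.001], [1.0, -0.0, 0.0], [0.0, -0.001, -1.0]]
ft_force: [0.6, -0.2, 0.8]
grip_width: 0.0853
gripper_force: 0.0
```

Descend to 0.165 (3.35), grip, lift 2.6.

```bash
python3 -m jog '[{"linear":[0,0.01,0.4],"roll":0},{"linear":[0,0,0.5],"roll":0},{"linear":[0,0,0.5],"roll":0},{"linear":[0,0,0.5],"roll":0},{"linear":[0,0,0.5],"roll":0},{"linear":[0,0,0.4],"roll":0},{"linear":[0,0,0.3],"roll":0},{"linear":[0,0,0.23],"roll":0},{"linear":[0,0,0],"roll":0},{"linear":[0,0,0],"roll":0},{"linear":[0,0,0],"roll":0}]'
python3 -m jog '[{"linear":[0,0,0],"roll":0},{"linear":[0,0,0],"roll":0},{"linear":[0,0,0],"roll":0},{"linear":[0,0,0],"roll":0},{"linear":[0,0,0],"roll":0},{"linear":[0,0,0],"roll":0},{"linear":[0,0,0],"roll":0},{"linear":[0,0,0],"roll":0},{"linear":[0,0,0],"roll":0},{"linear":[0,0,0],"roll":0},{"linear":[0,0,0],"roll":0}]' -1 40
python3 -m jog '[{"linear":[0,0,-0.1],"roll":0},{"linear":[0,0,-0.2],"roll":0},{"linear":[0,0,-0.3],"roll":0},{"linear":[0,0,-0.4],"roll":0},{"linear":[0,0,-0.4],"roll":0},{"linear":[0,0,-0.4],"roll":0},{"linear":[0,0,-0.3],"roll":0},{"linear":[0,0,-0.3],"roll":0},{"linear":[0,0,-0.2],"roll":0},{"linear":[0,0,0],"roll":0},{"linear":[0,0,0],"roll":0}]'
```

```text
time_s: 46.53
position: [0.5673, -0.0003, 0.1667]
tool_rot: [[-0.0, 1.0, 0.002], [1.0, 0.0, -0.0], [-0.0, 0.002, -1.0]]
ft_force: [-0.1, 0.5, 0.6]
grip_width: 0.0853
gripper_force: 0.0
time_s: 47.45
position: [0.567, -0.0007, 0.1663]
tool_rot: [[0.0, 1.0, 0.001], [1.0, -0.0, -0.0], [-0.0, 0.001, -1.0]]
ft_force: [-1.4, 0.8, 5.3]
grip_width: 0.0448
gripper_force: 41.9
time_s: 48.37
position: [0.5668, -0.0006, 0.2695]
tool_rot: [[0.0, 1.0, -0.0], [1.0, -0.0, 0.0], [0.0, -0.0, -1.0]]
ft_force: [-0.0, 0.0, -4.1]
grip_width: 0.0448
gripper_force: 41.7
```

```bash
python3 -m jog '[{"linear":[0.3,-0.1,0],"roll":0},{"linear":[0.5,-0.2,0],"roll":0},{"linear":[0.7,-0.25,0],"roll":0},{"linear":[0.7,-0.25,0],"roll":0},{"linear":[0.7,-0.3,0],"roll":0},{"linear":[0.7,-0.3,0],"roll":0},{"linear":[0.7,-0.3,0],"roll":0},{"linear":[0.7,-0.3,0],"roll":0},{"linear":[0.7,-0.25,0],"roll":0},{"linear":[0.7,-0.2,0],"roll":0},{"linear":[0.4,-0.05,0],"roll":0},{"linear":[0.3,-0.02,0],"roll":0}]'
python3 -m jog '[{"linear":[0,0,0],"roll":0},{"linear":[0,0,0.3],"roll":0},{"linear":[0,0,0.4],"roll":0},{"linear":[0,0,0.4],"roll":0},{"linear":[0,0,0.4],"roll":0},{"linear":[0,0,0.4],"roll":0},{"linear":[0,0,0.3],"roll":0},{"linear":[0,0,0.2],"roll":0},{"linear":[0,0,0.1],"roll":0},{"linear":[0,0,0],"roll":0},{"linear":[0,0,0],"roll":0}]'
python3 -m jog '[{"linear":[0,0,0.05],"roll":0},{"linear":[0,0,0.03],"roll":0},{"linear":[0,0,0.02],"roll":0},{"linear":[0,0,0],"roll":0},{"linear":[0,0,0],"roll":0}]'
```

```text
time_s: 49.37
position: [0.4647, 0.2855, 0.269]
tool_rot: [[-0.002, 1.0, -0.002], [1.0, 0.002, -0.0], [-0.0, -0.002, -1.0]]
ft_force: [-0.2, -0.4, -3.9]
grip_width: 0.0441
gripper_force: 41.8
time_s: 50.28
position: [0.4665, 0.2833, 0.1701]
tool_rot: [[0.001, 1.0, 0.001], [1.0, -0.001, 0.0], [0.0, 0.001, -1.0]]
ft_force: [-0.5, -0.3, -3.0]
grip_width: 0.0444
gripper_force: 41.7
time_s: 50.7
position: [0.4663, 0.2835, 0.1663]
tool_rot: [[0.0, 1.0, 0.001], [1.0, -0.0, 0.0], [0.0, 0.001, -1.0]]
ft_force: [-1.9, -0.7, 1.7]
grip_width: 0.0442
gripper_force: 42.3
```

```bash
python3 -m jog '[{"linear":[0,0,0],"roll":0},{"linear":[0,0,0],"roll":0},{"linear":[0,0,0],"roll":0},{"linear":[0,0,0],"roll":0},{"linear":[0,0,0],"roll":0},{"linear":[0,0,0],"roll":0},{"linear":[0,0,-0.3],"roll":0},{"linear":[0,0,-0.6],"roll":0},{"linear":[0,0,-0.8],"roll":0},{"linear":[0,0,-0.8],"roll":0},{"linear":[0,0,-0.7],"roll":0},{"linear":[0,0,0],"roll":0}]' 1
python3 -m jog '[{"linear":[-0.6,0.1,0],"roll":0},{"linear":[-0.8,0.2,0],"roll":0},{"linear":[-0.8,0.2,0],"roll":0},{"linear":[-0.8,0.2,0],"roll":0},{"linear":[-0.8,0.2,0],"roll":0},{"linear":[-0.8,0.2,0],"roll":0},{"linear":[-0.8,0.2,0],"roll":0},{"linear":[-0.8,0.2,0],"roll":0},{"linear":[-0.8,0.2,0],"roll":0},{"linear":[-0.8,0.2,0],"roll":0},{"linear":[-0.7,0.2,0],"roll":0},{"linear":[-0.44,0.16,0],"roll":0}]'
python3 -m jog '[{"linear":[0,0,0],"roll":0},{"linear":[0,0,0],"roll":0},{"linear":[0,0,0],"roll":0}]'
```

```text
time_s: 51.7
position: [0.4675, 0.284, 0.2995]
tool_rot: [[0.0, 1.0, 0.01], [1.0, -0.0, 0.003], [0.003, 0.01, -1.0]]
ft_force: [-0.0, -0.4, 0.9]
grip_width: 0.0859
gripper_force: 0.0
time_s: 52.7
position: [0.5567, -0.077, 0.293]
tool_rot: [[0.002, 1.0, -0.001], [1.0, -0.002, -0.0], [-0.0, -0.001, -1.0]]
ft_force: [0.0, 0.6, -0.5]
grip_width: 0.0854
gripper_force: 0.0
time_s: 52.95
position: [0.5562, -0.0736, 0.2935]
tool_rot: [[-0.0, 1.0, -0.001], [1.0, 0.0, 0.0], [0.0, -0.001, -1.0]]
ft_force: [0.1, 0.7, -0.2]
grip_width: 0.0857
gripper_force: 0.0
```

Descend to 0.168 (3.13), grip, lift.

```bash
python3 -m jog '[{"linear":[0,0.01,0.4],"roll":0},{"linear":[0,0,0.5],"roll":0},{"linear":[0,0,0.5],"roll":0},{"linear":[0,0,0.5],"roll":0},{"linear":[0,0,0.5],"roll":0},{"linear":[0,0,0.4],"roll":0},{"linear":[0,0,0.2],"roll":0},{"linear":[0,0,0.13],"roll":0},{"linear":[0,0,0],"roll":0},{"linear":[0,0,0],"roll":0},{"linear":[0,0,0],"roll":0}]'
python3 -m jog '[{"linear":[0,0,0],"roll":0},{"linear":[0,0,0],"roll":0},{"linear":[0,0,0],"roll":0},{"linear":[0,0,0],"roll":0},{"linear":[0,0,0],"roll":0},{"linear":[0,0,0],"roll":0},{"linear":[0,0,0],"roll":0},{"linear":[0,0,0],"roll":0},{"linear":[0,0,0],"roll":0},{"linear":[0,0,0],"roll":0},{"linear":[0,0,0],"roll":0}]' -1 40
python3 -m jog '[{"linear":[0,0,-0.1],"roll":0},{"linear":[0,0,-0.2],"roll":0},{"linear":[0,0,-0.3],"roll":0},{"linear":[0,0,-0.4],"roll":0},{"linear":[0,0,-0.4],"roll":0},{"linear":[0,0,-0.4],"roll":0},{"linear":[0,0,-0.3],"roll":0},{"linear":[0,0,-0.3],"roll":0},{"linear":[0,0,-0.2],"roll":0},{"linear":[0,0,0],"roll":0},{"linear":[0,0,0],"roll":0}]'
```

```text
time_s: 53.87
position: [0.5573, -0.0742, 0.1696]
tool_rot: [[0.0, 1.0, 0.002], [1.0, -0.0, -0.001], [-0.001, 0.002, -1.0]]
ft_force: [0.5, -0.5, -0.1]
grip_width: 0.0855
gripper_force: 0.0
time_s: 54.78
position: [0.557, -0.0743, 0.1689]
tool_rot: [[0.0, 1.0, 0.0], [1.0, -0.0, -0.0], [-0.0, 0.0, -1.0]]
ft_force: [-1.4, -0.7, 5.3]
grip_width: 0.0371
gripper_force: 40.3
time_s: 55.7
position: [0.5568, -0.0742, 0.2723]
tool_rot: [[0.0, 1.0, -0.0], [1.0, -0.0, 0.0], [0.0, -0.0, -1.0]]
ft_force: [-0.1, -0.2, -2.9]
grip_width: 0.037
gripper_force: 40.5
```

```bash
python3 -m jog '[{"linear":[0.3,-0.1,0],"roll":0},{"linear":[0.5,-0.2,0],"roll":0},{"linear":[0.7,-0.2,0],"roll":0},{"linear":[0.7,-0.2,0],"roll":0},{"linear":[0.7,-0.2,0],"roll":0},{"linear":[0.7,-0.2,0],"roll":0},{"linear":[0.7,-0.2,0],"roll":0},{"linear":[0.7,-0.2,0],"roll":0},{"linear":[0.7,-0.2,0],"roll":0},{"linear":[0.6,-0.2,0],"roll":0},{"linear":[0.4,-0.1,0],"roll":0},{"linear":[0.25,-0.1,0],"roll":0}]'
python3 -m jog '[{"linear":[0,0,0],"roll":0},{"linear":[0,0,0.3],"roll":0},{"linear":[0,0,0.4],"roll":0},{"linear":[0,0,0.4],"roll":0},{"linear":[0,0,0.4],"roll":0},{"linear":[0,0,0.4],"roll":0},{"linear":[0,0,0.3],"roll":0},{"linear":[0,0,0.2],"roll":0},{"linear":[0,0,0.1],"roll":0},{"linear":[0,0,0],"roll":0},{"linear":[0,0,0],"roll":0}]'
python3 -m jog '[{"linear":[0,0,0.05],"roll":0},{"linear":[0,0,0.03],"roll":0},{"linear":[0,0,0.02],"roll":0},{"linear":[0,0,0],"roll":0},{"linear":[0,0,0],"roll":0}]'
```

```text
time_s: 56.7
position: [0.4715, 0.2059, 0.2718]
tool_rot: [[-0.002, 1.0, -0.002], [1.0, 0.002, 0.0], [0.0, -0.002, -1.0]]
ft_force: [-0.9, 0.5, -2.7]
grip_width: 0.0367
gripper_force: 40.5
time_s: 57.62
position: [0.4733, 0.2036, 0.1729]
tool_rot: [[0.001, 1.0, 0.001], [1.0, -0.001, 0.0], [0.0, 0.001, -1.0]]
ft_force: [-0.4, 0.5, -2.6]
grip_width: 0.0369
gripper_force: 40.5
time_s: 58.03
position: [0.4731, 0.2039, 0.1689]
tool_rot: [[0.0, 1.0, 0.001], [1.0, -0.0, 0.0], [0.0, 0.001, -1.0]]
ft_force: [-0.3, -0.1, 0.9]
grip_width: 0.0369
gripper_force: 40.8
```

Contact, so I release, rise, draw back clear and look once more.

```bash
python3 -m jog '[{"linear":[0,0,0],"roll":0},{"linear":[0,0,0],"roll":0},{"linear":[0,0,0],"roll":0},{"linear":[0,0,0],"roll":0},{"linear":[0,0,0],"roll":0},{"linear":[0,0,0],"roll":0},{"linear":[0,0,-0.3],"roll":0},{"linear":[0,0,-0.6],"roll":0},{"linear":[0,0,-0.8],"roll":0},{"linear":[0,0,-0.8],"roll":0},{"linear":[0,0,-0.8],"roll":0},{"linear":[0,0,-0.5],"roll":0}]' 1
python3 -m jog '[{"linear":[-0.4,0,0],"roll":0},{"linear":[-0.6,-0.1,0],"roll":0},{"linear":[-0.6,-0.2,0],"roll":0},{"linear":[-0.6,-0.2,0],"roll":0},{"linear":[-0.6,-0.2,0],"roll":0},{"linear":[-0.4,-0.1,0],"roll":0},{"linear":[-0.2,0,0],"roll":0},{"linear":[0,0,0],"roll":0},{"linear":[0,0,0],"roll":0},{"linear":[0,0,0],"roll":0},{"linear":[0,0,0],"roll":0},{"linear":[0,0,0],"roll":0}]'
python3 - <<'E'
from m import *
import cv2
s=optics.get_image("side")[:,:,::-1]; s0=cv2.imread("pics/side0.png"); k=cv2.INTER_CUBIC
f=lambda im:cv2.resize(im[70:220,270:403],None,fx=3,fy=3,interpolation=k)
cv2.imwrite("pics/v9.png",np.vstack([np.hstack([f(s0),f(s)])]))
E
```

```text
time_s: 59.03
position: [0.4732, 0.2039, 0.3239]
tool_rot: [[0.0, 1.0, 0.004], [1.0, -0.0, 0.001], [0.001, 0.004, -1.0]]
ft_force: [0.6, -0.3, -0.4]
grip_width: 0.0849
gripper_force: 0.0
time_s: 60.03
position: [0.441, 0.0685, 0.3204]
tool_rot: [[-0.001, 1.0, -0.0], [1.0, 0.001, 0.0], [0.0, -0.0, -1.0]]
ft_force: [0.3, -1.0, 0.2]
grip_width: 0.0855
gripper_force: 0.0
```

View pics/v9.png

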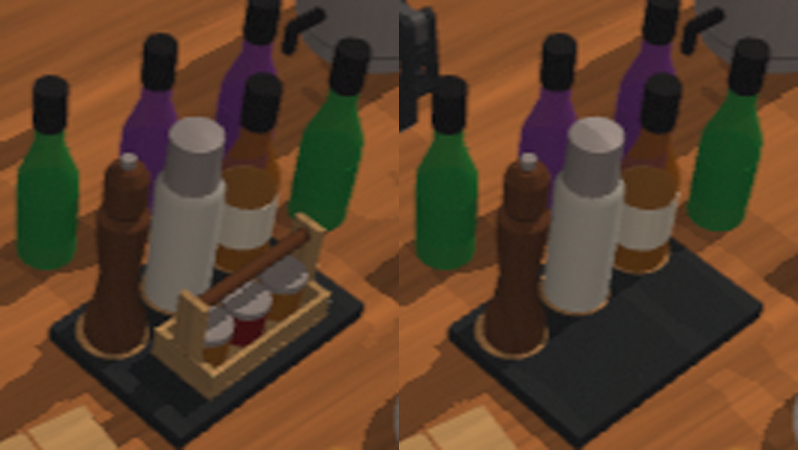

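Before and after match: the mill button goes from (129,158) to (529,158) with the 399-pixel panel shift, the shaker from (196,130) to (596,132), and the bottle from (262,85) to (663,85). I hand in.

```bash
python3 -c "
from rig import env
print(env.close_job())"
```

```text
the job is handed in; nothing more can be done
None
```

The job is handed in at about 60 s of the 144 s: the caddy was seated on the riser, the mill, shaker and bottle are back on their starting spots (before and after pictures match), and the tumbler was never touched; no verdict was returned.

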